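# Open the chafing dish for service

## Task

Open the buffet's small chafing dish for service. First lift off its glass lid and, without dropping it, set it level and centred on the two bars of the lid rest; then lay the serving spoon across the notches of the spoon rest, its handle centred there; then put the blank slate sign upright-wise on the sloping easel, lying flat against it with its lower edge down on the ledge; last, push the warmer's lever all the way over to the dish. Leave everything else on the counter where it stands.

Things in the scene. Friction and masses are not known exactly. Their poses are not given: they have to be found in the camera images.
- lid: Round glass lid, 195 mm across with a steel edge, slightly domed, flat and level underneath, solid; about 0.3 to 0.52 kg. Origin: centre of its flat underside; z up through the knob. It starts loose on the rim of the chafing dish. Dark steel knob on the axis: 31 mm across, from 40 to 66 mm above the underside, on a thinner neck; the dome below it is 27 mm high.
- lid_knob (a point): Middle of the lid's knob, 52 mm above the lid's underside.
- chafer: Small round steel chafing dish on its warmer, fixed; does not move. Origin: centre of its underside on the counter; z up. Open dish 184 mm across, rim at 120 mm; two bar handles reach out to 123 mm on its +y and -y sides at 102 mm height. The switch lever stands in front of it, on its -x axis.
- switch (a joint): Warmer's switch lever: 0 = leaning away from the dish, 1.0 rad = fully over, leaning to the dish (end stop). Starts between 0 and 0.2. Light friction (about 1 N at the tip), stays where it is left. It turns about the y axis of the chafing dish, its pivot at (-145, 0, 22) mm in the dish's frame, moving towards the dish (+x).
- switch_tip (a point): Centre of the 26 mm black ball at the end of the lever, 60 mm from the pivot (the shaft is 10 mm thick). At joint value q it lies at 60*sin(q-0.5) mm along the dish's x and 60*cos(q-0.5) mm up from the pivot.
- lid_rest: Lid rest, fixed: low steel rack with two parallel level bars, 90 mm long (along its x), 10 mm wide, 64 mm apart centre to centre, tops 60 mm above the counter. Origin: centre of its underside; z up. The lid belongs with its centre above this origin, underside at 60 mm.
- spoon: Steel serving spoon, 231 mm long, lying bowl up; 0.1 to 0.16 kg. x along the handle to the bowl, z up; origin at counter level under the handle, within 12 mm of the balance point. Straight flat handle 12 mm wide, underside 14 mm and top 20 mm above the origin, from x=-95 to +75 mm, a small foot turned down at its tail; round bowl 62 mm across, centre at x=+100, 20 mm high.
- spoon_rest: Spoon rest, fixed: dark wood, two notched uprights 8 mm thick, 58 mm wide, at x=-40 and +40 mm; the notches lie on its x axis, about 24 mm wide at the floor, wider above, floor 50 mm and cheek tops 64 mm above the counter. Origin: centre of its underside; z up. The handle belongs in both notches, along x either way round, the spoon's origin above this origin (then 36 mm high).
- sign: Rectangular framed slate sign, blank, 90 mm (x) by 56 mm (y), 10 mm thick, lying flat with its slate side up; 50 to 85 g. Origin: centre of its underside; z out of the slate side. Either short edge may be the lower one.
- easel: Small wooden sign easel, fixed, base 85 by 36 mm. Origin: centre of its underside on the counter; z up; the sloping face looks to its -x side.
- easel_face: Sloping face of the easel, 34 mm wide, rising 25 degrees from level towards its +x. Origin: the surface point where the centre of the sign's underside belongs (56 mm above the counter); x up the slope, y level, z square out of the face. At x=-45 mm a 34 mm wide ledge stands out 14 mm; the sign's short edge rests on it. The sign overhangs easel and ledge by 11 mm each side.
- shaker: Glass salt shaker 34 mm across, 75 mm high: leave alone. Origin at its foot.
- pinch_bowl: White pinch bowl 72 mm across, 32 mm high: leave alone.
- mill: Dark wooden pepper mill 118 mm high: leave alone.
- tongs: Steel serving tongs lying flat, about 190 mm long: leave alone.
- sauce: Amber sauce bottle 56 mm across, 150 mm high: leave alone.
Things that resemble listed ones, but are neither listed nor needed, are in the scene too. Leave any pink or red look-alike of the spoon alone.

How it is judged:
By the outcome, as a careful person would: the job done as asked, in the order asked, and still so for the second after the job is handed in, with the robot touching nothing.
It also fails if it takes over 72 s, if anything falls off the work surface, if the arm or the gripper's body presses on something with over 40 N, if the wrist force passes 120 N, or if a joint passes its speed limit or range.

## Robot

A 7-joint arm with a two-finger parallel gripper is mounted at the origin on the work surface. World frame = base frame: x ahead of the robot, y to its left, z up, the work surface at z = 0. Lengths are in m, angles in rad, forces in N, time in s.
With the tool pointing down it reaches from about 0.425 to 0.95 m from the base axis. Payload 4.7 kg.
Tool frame: the origin (TCP) lies at the very end of the fingers, on their centre line; the grasp point (between the pads) lies 19 mm behind it; z points along the fingers, y is the line along which they close (so a half turn about z gives the same grasp; the last joint's range is limited). The gripper opens to 87 mm and grips with 3 to 60 N. Pads are 19 mm wide; open, the fingers measure 117 mm over their backs; the gripper's body (75 mm by 190 mm) begins 51 mm behind the grasp point.
Start: joints at [-1.337, 0.469, -0.049, 1.532, 0.024, 1.141, -0.082], TCP at [0.175, 0.652, 0.223] pointing down, gripper open.
Joint ranges: [-2.59, 2.59], [-0.33, 1.99], [-1.39, 1.29], [0.1, 2.45], [-1.04, 4.18], [0.21, 1.99], [-2.66, 2.66]. Speed limits (rad/s): [2.57, 2.57, 3.14, 3.14, 3.14, 3.14, 3.14].

## Interface

Orientations are given as a unit quaternion [x, y, z, w].
In Python, from cell import bot gives the robot as it stands. The module is installed in compiled form; this text tells all that it offers.
- The arm moves only by the tool drive_tool, never from a script. Its argument "targets" is a list of rows, each a list of 7 numbers: the shift along the world's x, y, z each as a share of 200 mm, from -1 to 1, then the turn, a rotation vector about the world's x, y, z each as a share of 360 degrees, from -1 to 1, then the gripper's target within -1 to 1 (fully open at 1, half-way at 0, shut at -1). In form: [[x, y, z, ax, ay, az, grip], ...]. A call has 1 to 5 rows; each row is the pose to reach, as a shift and turn from the pose commanded when the call began, turning the shorter way round; what a row does not reach only later rows make up. A row lasts 1/8 s, in which the tool goes at most 62.5 mm and 10.7 degrees, less where a joint would pass 70% of its speed; a pose out of reach is approached as far as the arm can. A call with a number of a shift or a turn outside -1 to 1 is refused whole. A call with a gripper value outside its range is refused whole. The fingers move at their own pace and stop on an object; "newtons" is the grip in N (left out, the last holds). Time passes only in rows, so rows that repeat a pose let the fingers close. It gives the time, the measured TCP pose, the force, the opening and the grip force at its end, in the units of the state.
- bot.sense(): the state, without advancing time (a new reading comes with each control period).
- bot.capture(name): name is "scene" or "top" or "wrist"; returns (picture, depth): 384x512x3 uint8, red, green, blue; 384x512 float32, m along the optical axis (not along the pixel's ray), 0 where there is no reading.
- bot.calibration(name): a dict with "mtx" (3x3 intrinsics, pixels), "dist" ([k1, k2, p1, p2, k3] as OpenCV has them; the pictures are not rectified), "eye" and "orientation" of the camera in the world; the wrist camera has in their place "mount" (4x4, takes a point from camera to tool coordinates, whose origin is the TCP and whose axes are the flange's). Camera axes: x right, y down, z forward; pixel columns grow to the right and rows downward; lengths in m; the calibration is good to about 2 mm. A picture is of the moment at which its call begins: read the wrist's pose just before it. calibration takes no time and is no camera call.
- bot.sign_off(): hands the job in; it is judged then, once.
The state is a dict: "time_s": time; "q": joint angles; "qd": joint speeds; "tau": joint torques, N m; "eef_pos": TCP position; "tool_rot": TCP orientation; "wrist_force": force on the tool from outside, world axes, zero at the start; "moment": the same for the moment, N m; "finger_gap": finger opening in m; "finger_force": force on a finger pad.
Only numpy, scipy, OpenCV 4.12 (cv2) and the standard library are available. Lean on these libraries where they do the work, as an engineer would, in place of code of your own. Each camera call takes 0.05 s, during which the arm holds its last target. There are 200 camera calls.

## Working session

There is one attempt and no reset: what is moved stays moved. The work goes in short steps, Python scripts to look and compute and a tool call to move; the robot and the scene stay as the last step left them, time stands still between calls to the robot, and variables do not carry over. Pictures are saved under pics/ and viewed, at most 10 in all, crops included, and the job is handed in when it is done.

Besides the shell and the picture viewer there is one more tool, called after ">>>" as a command line: name --pt "numbers of a row" for each row, then --argument value for the rest. drive_tool: Moves the arm, as the interface text tells. Its arguments: {"type":"object","properties":{"targets":{"type":"array","items":{"type":"array","items":{"type":"number"}}},"newtons":{"type":"number"}},"required":["targets"]}

```bash
mkdir -p pics
cat > h.py <<'E'
import numpy as np, cv2
from scipy.spatial.transform import Rotation as R
from cell import bot
def rot(o):
    o=np.array(o,float); return o if o.shape==(3,3) else R.from_quat(o).as_matrix()
def cam(name):
    c=bot.calibration(name); K=np.array(c['mtx']); d=np.array(c['dist'],float)
    if name=='wrist':
        s=bot.sense(); M=np.array(c['mount']); T=np.eye(4); T[:3,:3]=rot(s['tool_rot']); T[:3,3]=s['eef_pos']
        T=T@M
    else:
        T=np.eye(4); T[:3,:3]=rot(c['orientation']); T[:3,3]=c['eye']
    return K,d,T
def snap(name,tag):
    K,d,T=cam(name); im,dep=bot.capture(name)
    np.savez(f'{tag}.npz',im=im,dep=dep,K=K,d=d,T=T)
    cv2.imwrite(f'pics/{tag}.png',im[:,:,::-1]); return im,dep
def ld(tag): return np.load(f'{tag}.npz')
def ray(z,u,v):
    p=cv2.undistortPoints(np.array([[[u,v]]],float),z['K'],z['d'])[0,0]
    return z['T'][:3,3], z['T'][:3,:3]@np.array([p[0],p[1],1])
def atz(z,u,v,h):
    o,r=ray(z,u,v); return o+r*(h-o[2])/r[2]
def atd(z,u,v):
    o,r=ray(z,u,v); return o+r*z['dep'][int(v),int(u)]
def tri(*obs):
    A=0;b=0
    for z,u,v in obs:
        o,r=ray(z,u,v); r=r/np.linalg.norm(r); P=np.eye(3)-np.outer(r,r); A=A+P;b=b+P@o
    x=np.linalg.solve(A,b)
    return x,[np.linalg.norm(np.cross(x-ray(*q)[0],ray(*q)[1]/np.linalg.norm(ray(*q)[1]))) for q in obs]
def proj(z,p):
    T=np.linalg.inv(z['T']); 
    return cv2.projectPoints(np.array([p],float),cv2.Rodrigues(T[:3,:3])[0],T[:3,3],z['K'],z['d'])[0][0,0]
E
python3 - <<'E'
from h import *
a,_=snap('scene','s0'); b,_=snap('top','t0'); c,_=snap('wrist','w0')
for n in('s0','t0','w0'):
    im=cv2.imread(f'pics/{n}.png'); 
    cv2.imwrite(f'pics/{n}b.png',cv2.resize(im,(800,600),interpolation=cv2.INTER_CUBIC))
print(bot.sense()); print(ld('t0')['T'],ld('s0')['T'],ld('w0')['T'],bot.calibration('wrist'))
E
```

```text
{'time_s': 0.15, 'q': array([-1.3368693 ,  0.46926688, -0.04859005,  1.53339053,  0.02413131,
        1.14099506, -0.08226129]), 'qd': array([ 0.00109074, -0.00208125, -0.00090123, -0.00300081,  0.00100182,
       -0.00200692, -0.00027547]), 'tau': array([ 8.67513500e-04, -5.08428383e+01, -8.07004399e-02, -2.36419863e+01,
       -6.13376568e-02,  3.56293155e-02,  1.14929999e-04]), 'eef_pos': array([0.17525133, 0.65139398, 0.22174555]), 'tool_rot': array([ 1.30999683e-01,  9.91382136e-01, -7.34287472e-04, -5.90205722e-05]), 'wrist_force': array([-0.22277216, -0.29277204, -0.07053277]), 'moment': array([ 0.03164048,  0.01299684, -0.00384823]), 'finger_force': 0.0, 'finger_gap': 0.08693306742766319}
[[ 1.27918245e-02 -9.85898993e-01  1.66851862e-01  2.78198324e-01]
 [-9.99917870e-01 -1.27441908e-02  1.35622701e-03 -6.54982129e-02]
 [ 7.89289124e-04 -1.66855507e-01 -9.85981043e-01  1.52975614e+00]
 [ 0.00000000e+00  0.00000000e+00  0.00000000e+00  1.00000000e+00]] [[ 0.54739827  0.70147138 -0.45639132  1.0285215 ]
 [ 0.83669847 -0.4476244   0.31554409 -0.41949221]
 [ 0.01705325 -0.554590
[... 180 characters left out ...]
]
 [-0.00240949  0.25299098 -0.96746564  0.38273   ]
 [ 0.          0.          0.          1.        ]] {'mtx': array([[297.06302372,   0.        , 255.30642759],
       [  0.        , 297.06302372, 191.41210519],
       [  0.        ,   0.        ,   1.        ]]), 'dist': array([-0.07135853,  0.        ,  0.        ,  0.        ,  0.        ]), 'mount': array([[ 9.94321595e-04, -9.67492337e-01, -2.52898378e-01,
         6.82469625e-02],
       [ 9.99999259e-01,  1.13956686e-03, -4.27845138e-04,
         5.93657634e-04],
       [ 7.02131502e-04, -2.52897766e-01,  9.67492753e-01,
        -1.61116122e-01],
       [ 0.00000000e+00,  0.00000000e+00,  0.00000000e+00,
         1.00000000e+00]])}
```

View pics/t0b.png

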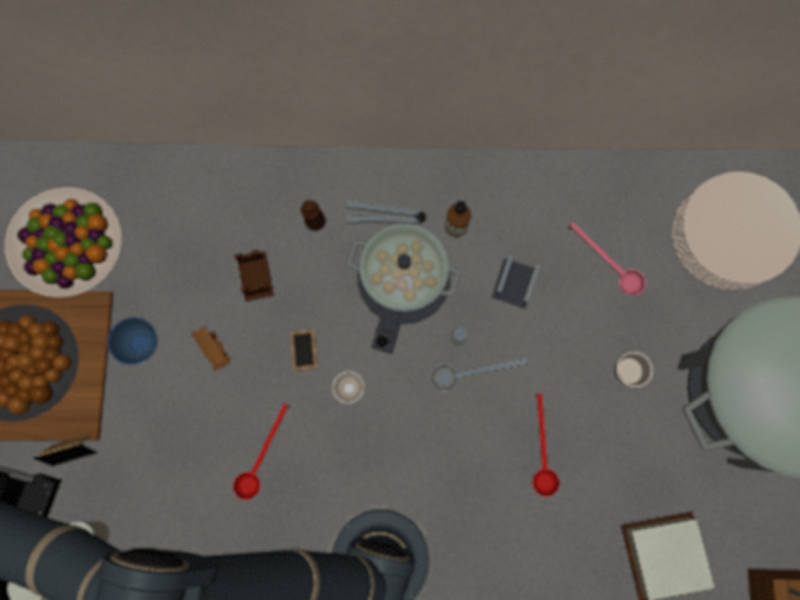

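View pics/s0b.png

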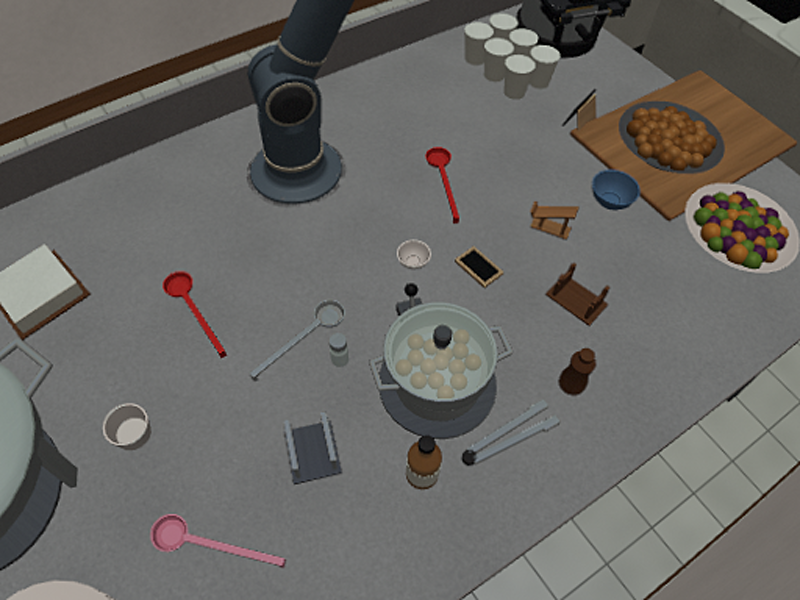

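The top view shows (800-px scale) the lid knob at (404,260), lid rest at (517,281), spoon at (445,377)–(525,361), spoon rest at (254,275), sign at (304,350) and easel at (211,348). The lever ball is at (382,341). The scene view shows the same objects. I'll enlarge both.

Run:
```python
from h import *
for n,x0,y0,w,h,f in(('t0',118,120,234,140,3.4),('s0',150,105,250,211,2.8)):
    im=cv2.imread(f'pics/{n}.png')[y0:y0+h,x0:x0+w]
    im=cv2.convertScaleAbs(im,alpha=1.5,beta=10)
    im=cv2.resize(im,None,fx=f,fy=f,interpolation=cv2.INTER_CUBIC)
    for x in range((x0//20+1)*20,x0+w,20):
        p=int((x+.5-x0)*f); cv2.line(im,(p,0),(p,6),(0,255,255),1); cv2.putText(im,str(x),(p-10,18),0,.4,(0,255,255),1)
    for y in range((y0//20+1)*20,y0+h,20):
        p=int((y+.5-y0)*f); cv2.line(im,(0,p),(6,p),(0,255,255),1); cv2.putText(im,str(y),(8,p+4),0,.4,(0,255,255),1)
    cv2.imwrite(f'pics/{n}c.png',im)
```

```text
(no output)
```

View pics/t0c.png

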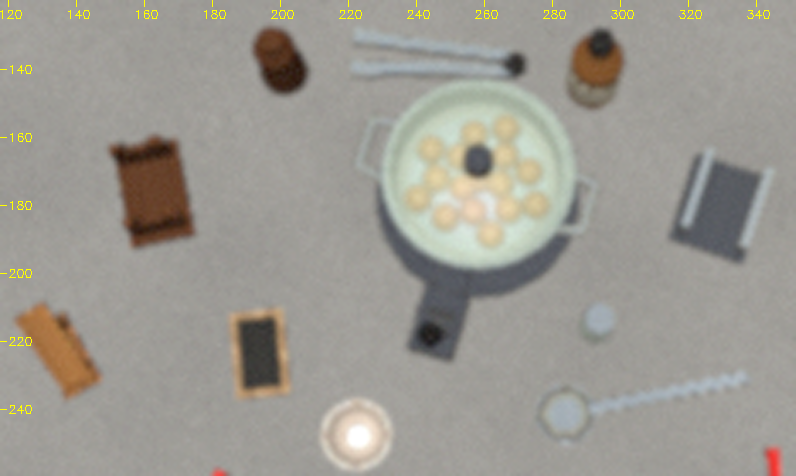

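View pics/s0c.png

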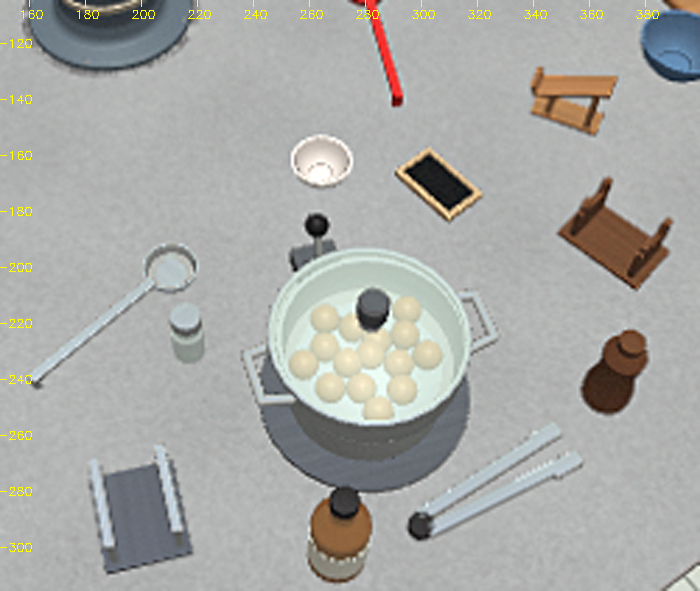

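Crop readings: knob T(478,160) S(373,309), ball T(431,334) S(317,224), plus the ends and corners of the spoon, rests, sign and easel. I'll triangulate these and check them against depth.

Run:
```python
from h import *
t=ld('t0');s=ld('s0')
F={'knob':((478,160),(373,309)),'ball':((431,334),(317,224)),
'bar1f':((709,151),(179,537)),'bar1n':((686,226),(160,447)),'bar2f':((768,170),(108,550)),'bar2n':((746,245),(95,461)),
'sp_tail':((743,377),(38,381)),'bowl':((565,412),(171,268)),
'sg1':((231,314),(481,192)),'sg2':((283,308),(450,219)),'sg3':((290,391),(396,174)),'sg4':((239,398),(430,149)),
'srA':((142,150),(654,247)),'srB':((160,222),(594,208)),
'ea_top':((30,312),(617,78)),'ea_lowright':((98,379),(535,72)),
'mill':((272,40),(632,340)),'sauce':((601,43),(345,492)),'shaker':((601,318),(185,314)),'pinch':((357,433),(322,160))}
np.set_printoptions(precision=4,suppress=True)
for k,(a,b) in F.items():
    A=(t,a[0]/3.4+117.5,a[1]/3.4+119.5);B=(s,b[0]/2.8+149.5,b[1]/2.8+104.5)
    x,e=tri(A,B); print(k,x,'err',np.round(np.array(e)*1e3,1),'dT',atd(*A),'dS',atd(*B))
# easel / face cloud from top depth
z=t
def cloud(z,u0,u1,v0,v1): return np.array([atd(z,u,v) for v in range(v0,v1) for u in range(u0,u1)])
c=cloud(t,120,150,207,240); c=c[c[:,2]>.03]
print('easel cloud',len(c),c.mean(0),np.linalg.svd(c-c.mean(0))[2][2],c.min(0),c.max(0))
```

```text
knob [ 0.6279 -0.0465  0.1752] err [0.3 0.3] dT [ 0.6258 -0.0464  0.1842] dS [ 0.6316 -0.0503  0.1839]
ball [0.4708 0.0004 0.0848] err [0.8 0.8] dT [ 0.47   -0.0004  0.0877] dS [ 0.4735 -0.0006  0.0891]
bar1f [ 0.6743 -0.2883  0.0459] err [0. 0.] dT [ 0.671  -0.2865  0.0581] dS [ 0.6718 -0.2873  0.0384]
bar1n [ 0.5909 -0.2607  0.0583] err [1.1 1.1] dT [ 0.5906 -0.2618  0.0577] dS [ 0.5926 -0.2602  0.0611]
bar2f [ 0.6525 -0.3496  0.0522] err [0.8 0.8] dT [ 0.6505 -0.3471  0.0614] dS [ 0.6539 -0.3506  0.0568]
bar2n [ 0.5713 -0.3212  0.0613] err [2. 2.] dT [ 0.5712 -0.3237  0.0577] dS [ 0.5723 -0.3195  0.0618]
sp_tail [ 0.4393 -0.3242  0.0132] err [1.9 1.9] dT [ 0.4377 -0.3245  0.022 ] dS [ 0.4427 -0.323   0.0179]
bowl [ 0.3986 -0.1389  0.0214] err [0.1 0.1] dT [ 0.4004 -0.1398  0.0003] dS [ 0.3911 -0.1356  0.0089]
sg1 [0.4979 0.2141 0.0179] err [0. 0.] dT [ 0.5007  0.2176 -0.001 ] dS [0.4947 0.218  0.0115]
sg2 [0.5064 0.1614 0.0139] err [1.3 1.3] dT [0.5065 0.1611 0.0079] dS [0.5056 0.1641 0.0112]
sg3 [0.4185 0.1509 0.0084] err [0.7 0.7] dT [0.4176 0.1494 0.015 ] dS [0.4147 0.1554 0.00
[... 291 characters left out ...]
0.4893 0.4043 0.0923] err [4.3 4.3] dT [0.4891 0.4059 0.0756] dS [0.4806 0.4247 0.0732]
ea_lowright [0.4241 0.3363 0.0809] err [4.7 4.7] dT [0.4292 0.3539 0.0019] dS [0.3792 0.3999 0.0034]
mill [0.7663 0.1668 0.118 ] err [1.2 1.2] dT [0.7661 0.1661 0.1162] dS [0.7664 0.169  0.1164]
sauce [ 0.7538 -0.1651  0.1574] err [1.1 1.1] dT [ 0.7569 -0.1668  0.1467] dS [ 0.7519 -0.162   0.1496]
shaker [ 0.4895 -0.1712  0.0822] err [0.6 0.6] dT [ 0.4906 -0.1725  0.0729] dS [ 0.4868 -0.1693  0.0768]
pinch [0.3732 0.076  0.0373] err [0.2 0.2] dT [0.3751 0.0787 0.0068] dS [0.3562 0.0892 0.01  ]
easel cloud 304 [0.4523 0.3822 0.0595] [-0.5587  0.8091  0.1821] [ 0.2782 -0.0655  0.0329] [0.4979 0.4205 1.5298]
```

>>> drive_tool --pt "0.9 -0.85 0.2 0 0 0 1" --pt "0.9 -0.85 0.2 0 0 0 1" --pt "0.9 -0.85 0.2 0 0 0 1" --pt "0.9 -0.85 0.2 0 0 0 1" --pt "0.9 -0.85 0.2 0 0 0 1"

```text
time_s: 0.78
eef_pos: [0.3612, 0.4772, 0.2635]
tool_rot: [0.137, 0.991, -0.0, 0.002]
wrist_force: [-0.7, 1.2, 0.7]
finger_gap: 0.087
finger_force: 0.0
```

>>> drive_tool --pt "0.65 -0.65 0 0 0 0 1" --pt "0.65 -0.65 0 0 0 0 1" --pt "0.65 -0.65 0 0 0 0 1" --pt "0.65 -0.65 0 0 0 0 1"

```text
time_s: 1.27
eef_pos: [0.489, 0.347, 0.2622]
tool_rot: [0.136, 0.991, -0.001, 0.001]
wrist_force: [-0.1, 0.9, -0.5]
finger_gap: 0.087
finger_force: 0.0
```

Run:
```python
from h import *
im,d=snap('wrist','w1'); s=bot.sense(); print(s['time_s'],s['eef_pos'],s['tool_rot'],s['q'])
z=ld('w1')
for p in [(.455,.385,.056),(.63,.30,.05),(.458,.183,.01)]: print(proj(z,p))
```

```text
1.325 [0.48640633 0.35029583 0.26215405] [ 1.33141282e-01  9.91097012e-01 -2.71693330e-04 -1.95053689e-04] [-0.77206347  0.3120486   0.09983981  1.67651171 -0.0333517   1.15535641
  0.64019007]
[277.84618266 135.08444362]
[250.00094016 272.86181243]
[139.4101075 173.6349969]
```

>>> drive_tool --pt "0.2 -0.7 0 0 0 0 1" --pt "0.2 -0.7 0 0 0 0 1" --pt "0.2 -0.7 0 0 0 0 1" --pt "0.2 -0.7 0 0 0 0 1"

```text
time_s: 1.82
eef_pos: [0.5248, 0.2122, 0.2625]
tool_rot: [0.131, 0.991, 0.0, -0.0]
wrist_force: [0.0, 0.5, 1.1]
finger_gap: 0.087
finger_force: 0.0
```

```bash
python3 - <<'E'
from h import *
im,d=snap('wrist','w2'); s=bot.sense(); print(s['time_s'],s['eef_pos'],s['tool_rot'],s['q'])
P={'ea':(.455,.385,.056),'sr':(.63,.30,.05),'sg':(.458,.183,.01)}
tiles=[]
def tile(n,c,w,h,f):
    z=ld(n);x0,y0=[int(q) for q in (c[0]-w/2,c[1]-h/2)]
    x0=min(max(x0,0),512-w);y0=min(max(y0,0),384-h)
    i=cv2.resize(z['im'][y0:y0+h,x0:x0+w,::-1],None,fx=f,fy=f,interpolation=cv2.INTER_CUBIC)
    for x in range((x0//20+1)*20,x0+w,20):
        p=int((x+.5-x0)*f);cv2.line(i,(p,0),(p,6),(0,255,255),1);cv2.putText(i,str(x),(p-10,17),0,.38,(0,255,255),1)
    for y in range((y0//20+1)*20,y0+h,20):
        p=int((y+.5-y0)*f);cv2.line(i,(0,p),(6,p),(0,255,255),1);cv2.putText(i,str(y),(8,p+4),0,.38,(0,255,255),1)
    print(n,x0,y0); return i
rows=[np.hstack([tile(n,proj(ld(n),P[k]),88,100,3) for k in P]) for n in('w1','w2')]
cv2.imwrite('pics/m1.png',np.vstack(rows))
E
sed -n '/^def tile/,/return i/p' /dev/null
```

```text
1.875 [0.52432986 0.21409224 0.26243936] [ 1.29846323e-01  9.91533824e-01  6.26155450e-04 -4.65695231e-04] [-0.59053679  0.25601815  0.15898284  1.75448794 -0.0459616   1.13469651
  0.89314558]
w1 233 85
w1 206 222
w1 95 123
w2 336 27
w2 293 176
w2 177 72
```

View pics/m1.png

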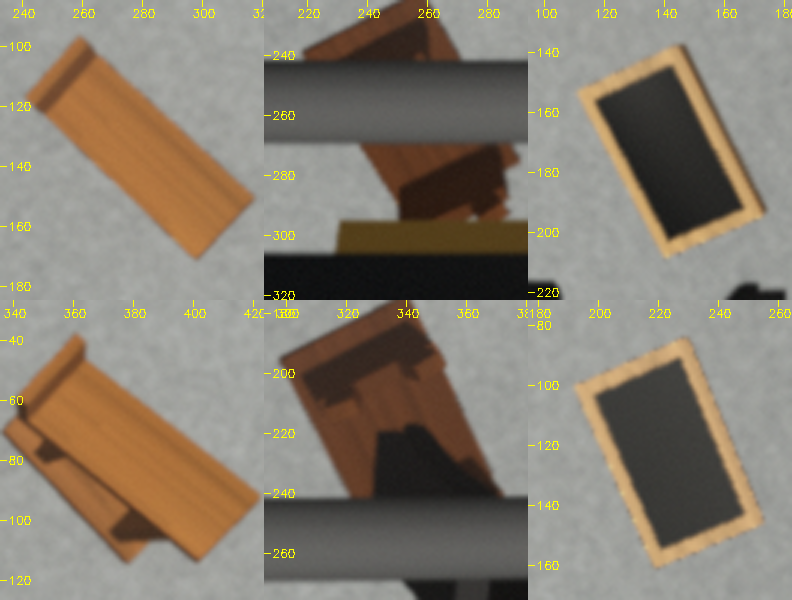

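Tiles: easel face corners and sign corners are clear in both wrist views; the fingers hide part of the spoon rest, so I'll view it from farther out.

```bash
cat >> h.py <<'E'
def tile(n,p,w,h,f):
    z=ld(n);c=proj(z,p);x0,y0=[int(q) for q in (c[0]-w/2,c[1]-h/2)]
    x0=min(max(x0,0),512-w);y0=min(max(y0,0),384-h)
    i=cv2.resize(z['im'][y0:y0+h,x0:x0+w,::-1],None,fx=f,fy=f,interpolation=cv2.INTER_CUBIC)
    for x in range((x0//20+1)*20,x0+w,20):
        p=int((x+.5-x0)*f);cv2.line(i,(p,0),(p,6),(0,255,255),1);cv2.putText(i,str(x),(p-10,17),0,.38,(0,255,255),1)
    for y in range((y0//20+1)*20,y0+h,20):
        p=int((y+.5-y0)*f);cv2.line(i,(0,p),(6,p),(0,255,255),1);cv2.putText(i,str(y),(8,p+4),0,.38,(0,255,255),1)
    print(n,x0,y0); return i
E
python3 - <<'E'
from h import *
np.set_printoptions(precision=4,suppress=True)
a=ld('w1');b=ld('w2')
def go(F,oa,ob):
    r=[]
    for p,q in F:
        A=(a,oa[0]-.5+p[0]/3,oa[1]-.5+p[1]/3);B=(b,ob[0]-.5+q[0]/3,ob[1]-.5+q[1]/3)
        x,e=tri(A,B);r.append(x);print(x,np.round(1e3*e[0],1),atd(*A),atd(*B))
    return np.array(r)
print('easel P1,P2,H1(right),H2')
E=go([((46,113),(27,117)),((97,58),(86,60)),((254,200),(261,198)),((196,259),(197,261))],(233,85),(336,27))
print('sign');S=go([((50,93),(47,88)),((156,45),(162,38)),((236,212),(236,222)),((139,257),(130,268))],(95,123),(177,72))
print('sign centre',S.mean(0)); l=(S[2]+S[3]-S[0]-S[1])/2; print('sign az',np.degrees(np.arctan2(l[1],l[0])),np.linalg.norm(l))
# face plane from both depths in the face polygon
C=[]
for z,o,poly in((a,(233,85),[(60,115),(100,70),(240,200),(196,245)]),(b,(336,27),[(45,115),(90,70),(245,200),(197,245)])):
    m=np.zeros((384,512),np.uint8);cv2.fillPoly(m,[np.int32([(o[0]-.5+x/3,o[1]-.5+y/3) for x,y in poly])],1)
    C+=[atd(z,u,v) for v,u in np.argwhere(m) if z['dep'][v,u]>0]
C=np.array(C);n=np.linalg.svd(C-C.mean(0))[2][2];n*=np.sign(n[2]);print('plane',C.mean(0),n,'tilt',np.degrees(np.arccos(n[2])),'az up',np.degrees(np.arctan2(-n[1],-n[0])))
up=(E[2]+E[3]-E[0]-E[1])/2;print('up az from corners',np.degrees(np.arctan2(up[1],up[0])),np.degrees(np.arctan2(up[2],np.hypot(*up[:2]))),np.linalg.norm(up))
mid=(E[0]+E[1])/2;print('mid ledge',mid,'face centre',mid+up/np.linalg.norm(up)*.045)
E
```

```text
easel P1,P2,H1(right),H2
[0.4303 0.3531 0.0343] 0.5 [0.4307 0.3533 0.0376] [0.4302 0.3515 0.0389]
[0.4145 0.3799 0.0385] 0.2 [0.4147 0.38   0.0381] [0.4142 0.3799 0.0383]
[0.4837 0.4242 0.0732] 0.3 [0.4841 0.4244 0.0722] [0.4834 0.4241 0.0732]
[0.5013 0.3968 0.0701] 0.2 [0.5008 0.3966 0.0735] [0.5008 0.3955 0.0729]
sign
[0.4194 0.1525 0.0075] 0.1 [ 0.4194  0.1484 -0.0006] [ 0.4186  0.1509 -0.0013]
[0.4122 0.2085 0.0034] 0.3 [ 0.4124  0.2071 -0.0004] [ 0.4114  0.2081 -0.0018]
[0.4998 0.219  0.0052] 0.4 [0.4995 0.2187 0.0047] [0.4998 0.2192 0.0096]
[0.5076 0.1656 0.0089] 0.1 [0.5076 0.1652 0.0082] [0.5077 0.1656 0.0087]
sign centre [0.4598 0.1864 0.0062]
sign az 7.653647528856481 0.0886586585482162
plane [0.4574 0.389  0.0551] [-0.3594 -0.2227  0.9062] tilt 25.01286508519928 az up 31.782692056498995
up az from corners 32.117947199129915 23.069992784933337 0.09000391500041927
mid ledge [0.4224 0.3665 0.0364] face centre [0.4574 0.3885 0.054 ]
```

>>> drive_tool --pt "0.95 0.15 0 0 0 0 1" --pt "0.95 0.15 0 0 0 0 1" --pt "0.95 0.15 0 0 0 0 1" --pt "0.95 0.15 0 0 0 0 1" --pt "0.95 0.15 0 0 0 0 1"

```text
time_s: 2.5
eef_pos: [0.7139, 0.2449, 0.2613]
tool_rot: [0.129, 0.992, 0.0, -0.001]
wrist_force: [0.4, -0.1, -0.2]
finger_gap: 0.087
finger_force: 0.0
```

Run:
```python
from h import *
snap('wrist','w3'); s=bot.sense(); print(s['time_s'],s['eef_pos'],s['tool_rot'],s['q'])
```

```text
2.55 [0.71363024 0.24432841 0.26233545] [ 1.29483527e-01  9.91581077e-01  4.65665755e-04 -8.75962643e-04] [-0.49520814  0.58219223  0.18692474  1.26934709 -0.10791006  1.30074851
  1.00158242]
```

>>> drive_tool --pt "0.0 -0.8 0 0 0 0 1" --pt "0.0 -0.8 0 0 0 0 1" --pt "0.0 -0.8 0 0 0 0 1" --pt "0.0 -0.8 0 0 0 0 1"

```text
time_s: 3.05
eef_pos: [0.7142, 0.0779, 0.2646]
tool_rot: [0.134, 0.991, -0.0, 0.001]
wrist_force: [0.2, 0.9, -0.1]
finger_gap: 0.0871
finger_force: 0.0
```

Run:
```python
from h import *
snap('wrist','w4'); s=bot.sense(); print(s['time_s'],s['eef_pos'],s['tool_rot'],s['q'])
```

```text
3.1 [0.71426495 0.08157746 0.26427219] [1.31703879e-01 9.91288561e-01 8.63851337e-04 5.75532981e-04] [-0.30600613  0.51678918  0.21108566  1.3745893  -0.11040002  1.26002606
  1.21852067]
```

>>> drive_tool --pt "0.0 -0.95 0 0 0 0 1" --pt "0.0 -0.95 0 0 0 0 1" --pt "0.0 -0.95 0 0 0 0 1" --pt "0.0 -0.95 0 0 0 0 1"

```text
time_s: 3.6
eef_pos: [0.7142, -0.1132, 0.2634]
tool_rot: [0.134, 0.991, -0.001, 0.0]
wrist_force: [-0.2, -0.4, 0.3]
finger_gap: 0.0868
finger_force: 0.0
```

Run:
```python
from h import *
snap('wrist','w5'); s=bot.sense(); print(s['time_s'],s['eef_pos'],s['tool_rot'],s['q'])
```

```text
3.65 [ 0.71485867 -0.10910267  0.2631851 ] [1.32179501e-01 9.91225730e-01 2.16295790e-04 2.90264202e-04] [-0.06068935  0.5273381   0.2446667   1.36467587 -0.1286694   1.26444613
  1.49639555]
```

>>> drive_tool --pt "-0.2 -0.7 0 0 0 0 1" --pt "-0.2 -0.7 0 0 0 0 1" --pt "-0.2 -0.7 0 0 0 0 1" --pt "-0.2 -0.7 0 0 0 0 1"

```text
time_s: 4.15
eef_pos: [0.6757, -0.2464, 0.2628]
tool_rot: [0.131, 0.991, 0.001, 0.0]
wrist_force: [0.8, -0.1, 0.5]
finger_gap: 0.0865
finger_force: 0.0
```

Run:
```python
from h import *
snap('wrist','w6'); s=bot.sense(); print(s['time_s'],s['eef_pos'],s['tool_rot'],s['q'])
m=np.zeros((600,800,3),np.uint8)
a=[tile('w3',(.63,.30,.05),88,100,3),tile('w4',(.63,.30,.05),88,100,3)]
b=[tile('w5',(.615,-.305,.06),88,100,3),tile('w6',(.615,-.305,.06),88,100,3)]
c=[tile('w4',(.628,-.046,.17),88,100,3),tile('w5',(.628,-.046,.17),88,100,3)]
cv2.imwrite('pics/m2.png',np.hstack([np.vstack(x) for x in(a,b,c)]))
```

```text
4.2 [ 0.67658395 -0.24427489  0.26264801] [1.29150525e-01 9.91623837e-01 1.49051002e-03 2.91921394e-04] [ 0.12121934  0.52252887  0.26510891  1.3766004  -0.14094011  1.26070143
  1.70733882]
w3 237 41
w4 370 5
w5 41 85
w6 151 85
w4 47 86
w5 262 23
```

View pics/m2.png

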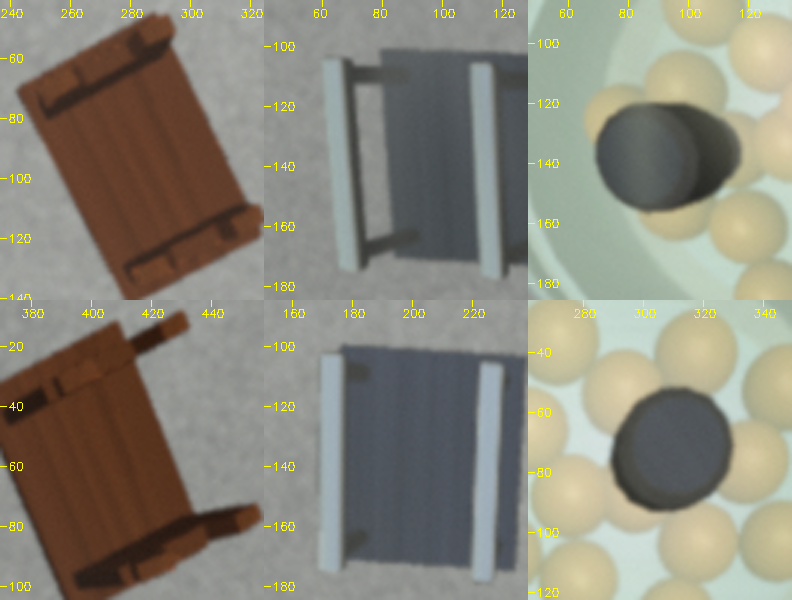

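Tiles: spoon rest is clear in w3, with its cheeks upper-left and lower-right. Lid-rest bar ends and the knob disc are also readable: knob top w4 (119,157), w5 (154,137) in tile pixels.

Run:
```python
from h import *
np.set_printoptions(precision=4,suppress=True)
def P(n,o,p): return (ld(n),o[0]-.5+p[0]/3,o[1]-.5+p[1]/3)
A=P('w4',(47,86),(119,157));B=P('w5',(262,23),(154,137));print('knob top',tri(A,B),atd(*A),atd(*B))
r=[]
for p,q in(((72,60),(67,55)),((84,270),(67,271)),((219,65),(227,63)),((229,278),(219,281))):
    A=P('w5',(41,85),p);B=P('w6',(151,85),q);x,e=tri(A,B);r.append(x);print('bar',x,e[0],atd(*A),atd(*B))
r=np.array(r);print('lidrest',r.mean(0),np.degrees(np.arctan2(*(r[1]-r[0]+r[3]-r[2])[[1,0]])))
# spoon rest cloud
for n in('w3','w4'):
    z=ld(n);c=np.array([atd(z,u,v) for v in range(384) for u in range(0,512) if 0<z['dep'][v,u]<.6])
    im=z['im']
    m=(abs(c[:,0]-.63)<.08)&(abs(c[:,1]-.30)<.08)
    c=c[m]; h=c[c[:,2]>.056]; h=h[h[:,2]<.075]
    if len(h)<8: print(n,len(h));continue
    _,lab,ctr=cv2.kmeans(np.float32(h[:,:2]),4,None,(3,100,1e-6),10,2)
    print(n,len(h),ctr,np.bincount(lab.ravel()),h[:,2].max())
    b=c[(c[:,2]>.004)&(c[:,2]<.03)];print('base',cv2.minAreaRect(np.float32(b[:,:2]*1000)),np.median(b[:,2]))
    bx=cv2.minAreaRect(np.float32(h[:,:2]*1000));print('cheeks',bx)
s=bot.sense();print(s['tool_rot'])
```

```text
knob top (array([ 0.6278, -0.0432,  0.1835]), [np.float64(0.000925528249782613), np.float64(0.0009255282497824895)]) [ 0.6289 -0.0416  0.1861] [ 0.6269 -0.0434  0.1847]
bar [ 0.5709 -0.3212  0.0525] 0.000151859415614992 [ 0.5728 -0.3163  0.0605] [ 0.5712 -0.3201  0.0567]
bar [ 0.6547 -0.3473  0.0596] 0.00023151301944113786 [ 0.655  -0.3482  0.0585] [ 0.6546 -0.3476  0.0585]
bar [ 0.5915 -0.2594  0.0555] 0.0003810482726872121 [ 0.5924 -0.2581  0.0586] [ 0.5887 -0.2634  0.0059]
bar [ 0.6757 -0.2872  0.0573] 0.00015702561170873286 [ 0.6756 -0.2856  0.0604] [ 0.6752 -0.2868  0.0595]
lidrest [ 0.6232 -0.3038  0.0562] -17.826761125042538
w3 394 [[0.6666 0.3346]
 [0.5894 0.3156]
 [0.5985 0.2778]
 [0.6757 0.2966]] [ 94 110  97  93] 0.06588084358454055
base ((632.4400634765625, 306.58233642578125), (109.85205078125, 69.68716430664062), 13.632431030273438) 0.005123625773711726
cheeks ((632.3206176757812, 306.6716613769531), (88.45643615722656, 54.86334228515625), 13.435331344604492)
w4 413 [[0.5983 0.2765]
 [0.6664 0.3336]
 [0.5892 0.3149]
 [0.6757 0.2949]] [ 98 107 109  99] 0.06590675818135311
base ((632.5154418945312, 305.97503662109375), (110.38646697998047, 70.78684997558594), 13.583575248718262) 0.005049423211834769
cheeks ((631.9205322265625, 306.6842346191406), (88.7088623046875, 57.28489303588867), 13.857450485229492)
[0.1292 0.9916 0.0015 0.0003]
```

>>> drive_tool --pt "-0.24 1.0 0 0 0 0 1" --pt "-0.24 1.0 0 0 0 0 1" --pt "-0.24 1.0 0 0 0 0 1" --pt "-0.24 1.0 -0.25 0 0 0 1" --pt "-0.24 1.0 -0.25 0 0 0 1"

```text
time_s: 4.82
eef_pos: [0.6248, -0.0411, 0.2093]
tool_rot: [0.126, 0.992, 0.001, -0.004]
wrist_force: [-1.0, -0.2, -0.7]
finger_gap: 0.0871
finger_force: 0.0
```

Run:
```python
from h import *
snap('wrist','w7');s=bot.sense(); print(s['time_s'],s['eef_pos'],s['tool_rot'])
```

```text
4.875 [ 0.62679054 -0.04448269  0.21177903] [ 1.28185326e-01  9.91749011e-01  3.15500008e-04 -1.52355980e-03]
```

>>> drive_tool --pt "0.0 0 -0.29 0 0 0 1" --pt "0 0 -0.29 0 0 0 1" --pt "0 0 -0.29 0 0 0 -1" --pt "0 0 -0.29 0 0 0 -1" --pt "0 0 -0.29 0 0 0 -1" --newtons 35

```text
time_s: 5.5
eef_pos: [0.6283, -0.0484, 0.1564]
tool_rot: [0.131, 0.991, 0.0, 0.001]
wrist_force: [0.2, 0.1, 0.5]
finger_gap: 0.0649
finger_force: 0.0
```

>>> drive_tool --pt "0 0 0 0 0 0 -1" --pt "0 0 0 0 0 0 -1" --pt "0 0 0 0 0 0 -1"

```text
time_s: 5.88
eef_pos: [0.6274, -0.0478, 0.1546]
tool_rot: [0.131, 0.991, 0.0, 0.0]
wrist_force: [1.2, 2.8, 0.7]
finger_gap: 0.0351
finger_force: 1.4
```

Run:
```python
from h import *
s=bot.sense(); print(s)
```

```text
{'time_s': 5.875, 'q': array([-0.14374652,  0.45954893,  0.20889287,  1.7304056 , -0.11309124,
        0.96320959,  1.41670489]), 'qd': array([-0.0041831 ,  0.0025235 , -0.01318785, -0.00307315, -0.02790564,
       -0.0067968 ,  0.00104754]), 'tau': array([ 1.45783938e+00, -4.68528950e+01,  4.28044081e+00, -2.07025534e+01,
        8.36066399e-01,  2.26088203e-01, -3.27214068e-03]), 'eef_pos': array([ 0.62739776, -0.0477893 ,  0.1545861 ]), 'tool_rot': array([1.31040728e-01, 9.91376926e-01, 3.41376671e-04, 2.72204799e-05]), 'wrist_force': array([1.18479382, 2.8062828 , 0.72264133]), 'moment': array([ 0.55997036, -0.13255954, -0.02378418]), 'finger_force': 1.3621159350486778, 'finger_gap': 0.03514201232741494}
```

>>> drive_tool --pt "0 0 0 0 0 0 -1" --pt "0 0 0 0 0 0 -1" --pt "0 0 0 0 0 0 -1" --pt "0 0 0.1 0 0 0 -1" --pt "0 0 0.2 0 0 0 -1"

```text
time_s: 6.5
eef_pos: [0.6255, -0.0498, 0.1931]
tool_rot: [0.132, 0.991, -0.001, -0.002]
wrist_force: [-0.6, -0.4, -5.2]
finger_gap: 0.029
finger_force: 35.1
```

>>> drive_tool --pt "0 0 0.15 0 0 0 -1" --pt "0 0 0.25 0 0 0 -1" --pt "0 0 0.25 0 0 0 -1"

```text
time_s: 6.88
eef_pos: [0.6273, -0.0497, 0.2449]
tool_rot: [0.132, 0.991, -0.001, 0.001]
wrist_force: [0.4, 0.5, -6.2]
finger_gap: 0.0293
finger_force: 35.1
```

Run:
```python
from h import *
np.set_printoptions(precision=4,suppress=True)
s=bot.sense(); print(s)
```

```text
{'time_s': 6.875, 'q': array([-0.1562,  0.3766,  0.2262,  1.6347, -0.0892,  1.1396,  1.3985]), 'qd': array([-0.002 ,  0.0234, -0.0092,  0.0402, -0.008 , -0.0042,  0.003 ]), 'tau': array([ -0.1932, -48.7026,   2.7137, -26.0821,   0.0338,   0.2074,
        -0.0079]), 'eef_pos': array([ 0.6273, -0.0497,  0.2449]), 'tool_rot': array([ 0.1317,  0.9913, -0.0007,  0.0005]), 'wrist_force': array([ 0.4305,  0.5485, -6.1925]), 'moment': array([0.08  , 0.052 , 0.0308]), 'finger_force': 35.06630490395764, 'finger_gap': 0.029294381998051133}
```

>>> drive_tool --pt "-0.01 -0.2 0 0 0 0 -1" --pt "-0.01 -0.45 0 0 0 0 -1" --pt "-0.01 -0.7 0 0 0 0 -1" --pt "-0.02 -0.95 0 0 0 0 -1" --pt "-0.02 -1.0 0 0 0 0 -1"

```text
time_s: 7.5
eef_pos: [0.6197, -0.2549, 0.242]
tool_rot: [0.135, 0.991, -0.002, -0.003]
wrist_force: [-0.0, -0.0, -5.1]
finger_gap: 0.0293
finger_force: 35.1
```

>>> drive_tool --pt "0 -0.15 0 0 0 0 -1" --pt "0 -0.27 -0.1 0 0 0 -1" --pt "0 -0.27 -0.25 0 0 0 -1" --pt "0 -0.27 -0.4 0 0 0 -1" --pt "0 -0.27 -0.4 0 0 0 -1"

```text
time_s: 8.12
eef_pos: [0.6202, -0.3003, 0.1596]
tool_rot: [0.131, 0.991, 0.001, -0.005]
wrist_force: [-0.1, -0.5, -4.7]
finger_gap: 0.0291
finger_force: 35.1
```

Run:
```python
from h import *
np.set_printoptions(precision=4,suppress=True)
s=bot.sense(); print(s['time_s'],s['eef_pos'],s['tool_rot'],s['wrist_force'],s['moment'],s['finger_gap'])
snap('scene','s1');snap('top','t1');snap('wrist','w8')
a=tile('s1',(.62,-.30,.13),132,100,3);b=tile('t1',(.62,-.30,.13),132,100,3);c=cv2.resize(ld('w8')['im'][:,:,::-1],(396,297))
cv2.imwrite('pics/m3.png',np.vstack([np.hstack([a,b]),np.hstack([c,c*0])]))
```

```text
8.125 [ 0.6202 -0.3003  0.1596] [ 0.1308  0.9914  0.0014 -0.0052] [-0.0756 -0.4867 -4.6835] [-0.0362 -0.0205 -0.0215] 0.02913777361754538
s1 130 219
t1 267 123
```

View pics/m3.png

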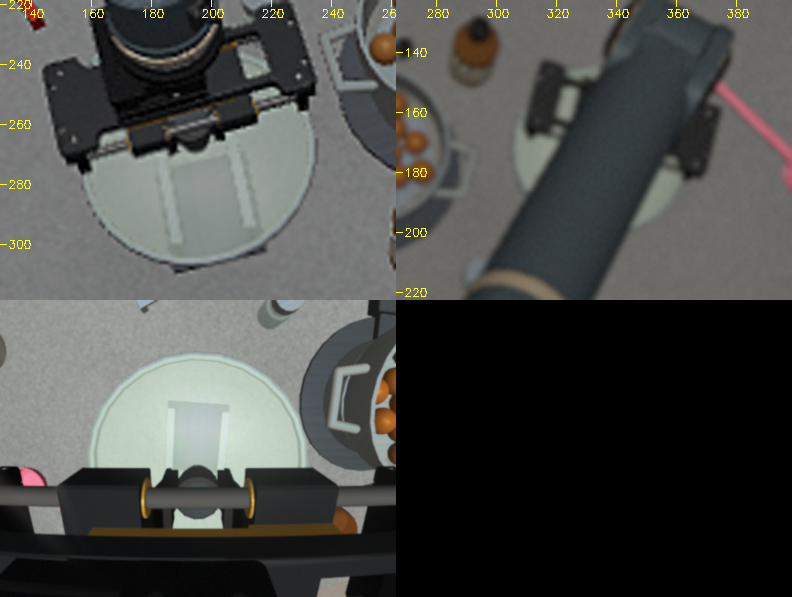

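Lid hangs level and centred between the fingers. In the wrist tile (offset y 300) its rim runs (90,452)–(198,353)–(305,452). I'll fit the circle for its actual centre.

Run:
```python
from h import *
from scipy.optimize import least_squares
np.set_printoptions(precision=4,suppress=True)
z=ld('w8');s=bot.sense();print(s['time_s'],s['eef_pos'])
p=[(91,445),(198,353),(304,445),(112,400),(284,400),(150,365),(246,365)]
for h in(.125,.130):
    X=np.array([atz(z,u*512/396-.2,(v-300)*384/297-.2,h) for u,v in p])[:,:2]
    r=least_squares(lambda q:np.hypot(*(X-q[:2]).T)-q[2],[.62,-.3,.0975]);print(h,r.x,r.fun)
    r=least_squares(lambda q:np.hypot(*(X-q[:2]).T)-.0975,[.62,-.3]);print(h,r.x,r.fun)
```

```text
8.275 [ 0.6238 -0.3024  0.1653]
0.125 [ 0.6264 -0.3023  0.0989] [ 0.001   0.0013  0.0006 -0.002  -0.0016  0.0003  0.0005]
0.125 [ 0.6248 -0.3018] [ 0.002   0.0009  0.0016 -0.0017 -0.0013  0.0001  0.0003]
0.13 [ 0.6247 -0.3018  0.0964] [ 0.001   0.0012  0.0006 -0.0019 -0.0016  0.0003  0.0005]
0.13 [ 0.6261 -0.3022] [ 0.0002  0.0015 -0.0002 -0.0021 -0.0018  0.0005  0.0007]
```

>>> drive_tool --pt "-0.01 0 -0.12 0 0 0 -1" --pt "-0.01 0 -0.24 0 0 0 -1" --pt "-0.01 0 -0.32 0 0 0 -1" --pt "-0.01 0 -0.33 0 0 0 -1" --pt "-0.01 0 -0.33 0 0 0 -1"

```text
time_s: 8.9
eef_pos: [0.6221, -0.3026, 0.0996]
tool_rot: [0.131, 0.991, -0.0, 0.001]
wrist_force: [0.4, 0.5, -4.4]
finger_gap: 0.0291
finger_force: 35.1
```

>>> drive_tool --pt "0 0 -0.01 0 0 0 -1" --pt "0 0 -0.02 0 0 0 -1" --pt "0 0 -0.02 0 0 0 -1"

```text
time_s: 9.28
eef_pos: [0.6214, -0.3022, 0.0947]
tool_rot: [0.131, 0.991, 0.0, 0.0]
wrist_force: [-0.1, 0.4, -5.4]
finger_gap: 0.0291
finger_force: 35.1
```

Run:
```python
from h import *
np.set_printoptions(precision=4,suppress=True)
s=bot.sense(); print(s['time_s'],s['eef_pos'],s['tool_rot'],s['wrist_force'],s['moment'],s['finger_gap'])
```

```text
9.275 [ 0.6214 -0.3022  0.0947] [0.131  0.9914 0.     0.0001] [-0.1328  0.3622 -5.3861] [ 0.0457  0.0139 -0.0433] 0.029087582750908354
```

Not yet touching; go down in 1–2 mm steps.

>>> drive_tool --pt "0 0 -0.01 0 0 0 -1" --pt "0 0 -0.01 0 0 0 -1" --pt "0 0 -0.01 0 0 0 -1"

```text
time_s: 9.65
eef_pos: [0.6215, -0.3023, 0.0946]
tool_rot: [0.131, 0.991, 0.0, 0.0]
wrist_force: [-4.0, 2.3, 5.6]
finger_gap: 0.0295
finger_force: 34.9
```

>>> drive_tool --pt "0 0 -0.01 0 0 0 -1" --pt "0 0 -0.01 0 0 0 -1" --pt "0 0 -0.01 0 0 0 -1"

```text
time_s: 10.02
eef_pos: [0.6215, -0.3022, 0.0945]
tool_rot: [0.131, 0.991, 0.0, 0.001]
wrist_force: [-7.2, 3.9, 14.7]
finger_gap: 0.0289
finger_force: 34.7
```

>>> drive_tool --pt "0 0 0.02 0 0 0 -1" --pt "0 0 0.02 0 0 0 -0.2" --pt "0 0 0.02 0 0 0 0.3" --pt "0 0 0.02 0 0 0 0.5" --pt "0 0 0.02 0 0 0 0.5"

```text
time_s: 10.65
eef_pos: [0.6215, -0.3023, 0.0946]
tool_rot: [0.131, 0.991, -0.0, 0.0]
wrist_force: [0.0, 0.8, -0.7]
finger_gap: 0.0571
finger_force: 0.0
```

>>> drive_tool --pt "0 0 0.1 0 0 0 0.5" --pt "0 0 0.3 0 0 0 0.5" --pt "0 0 0.6 0 0 0 1" --pt "0 0 0.6 0 0 0 1"

```text
time_s: 11.15
eef_pos: [0.6245, -0.3044, 0.2227]
tool_rot: [0.131, 0.991, -0.002, 0.007]
wrist_force: [0.6, -0.1, -0.0]
finger_gap: 0.0781
finger_force: 0.0
```

>>> drive_tool --pt "-0.3 0.1 0 0 0 -0.03 1" --pt "-0.6 0.2 0 0 0 -0.06 1" --pt "-0.9 0.3 0 0 0 -0.09 1" --pt "-1.0 0.33 0 0 0 -0.12 1" --pt "-1.0 0.33 0 0 0 -0.145 1"

```text
time_s: 11.78
eef_pos: [0.4192, -0.2356, 0.2151]
tool_rot: [0.556, 0.831, 0.001, -0.0]
wrist_force: [0.4, 0.2, 0.6]
finger_gap: 0.087
finger_force: 0.0
```

>>> drive_tool --pt "0 0 0.1 0 0 -0.029 1" --pt "0 0 0.1 0 0 -0.029 1" --pt "0 0 0.1 0 0 -0.029 1"

```text
time_s: 12.15
eef_pos: [0.4211, -0.2359, 0.2343]
tool_rot: [0.626, 0.78, 0.0, -0.0]
wrist_force: [-0.4, 0.4, -0.4]
finger_gap: 0.0866
finger_force: 0.0
```

Run:
```python
from h import *
np.set_printoptions(precision=4,suppress=True)
snap('wrist','w9');snap('scene','s2');snap('top','t2')
s=bot.sense(); print(s['time_s'],s['eef_pos'],s['tool_rot'],s['wrist_force'],s['q'])
a=cv2.resize(ld('w9')['im'][:250,:,::-1],(800,390));b=tile('s2',(.62,-.30,.08),88,70,3);c=tile('t2',(.62,-.30,.08),88,70,3)
r=np.hstack([b,c]);r=np.hstack([r,np.zeros((210,272,3),np.uint8)])
cv2.imwrite('pics/m4.png',np.vstack([a,r]))
```

```text
12.3 [ 0.4209 -0.236   0.2339] [ 0.6268  0.7792 -0.0002 -0.0006] [-0.1935  0.6185 -0.3884] [-0.0243  0.1426  0.503   1.9836 -0.0796  1.0354  0.731 ]
s2 153 242
t2 286 141
```

View pics/m4.png

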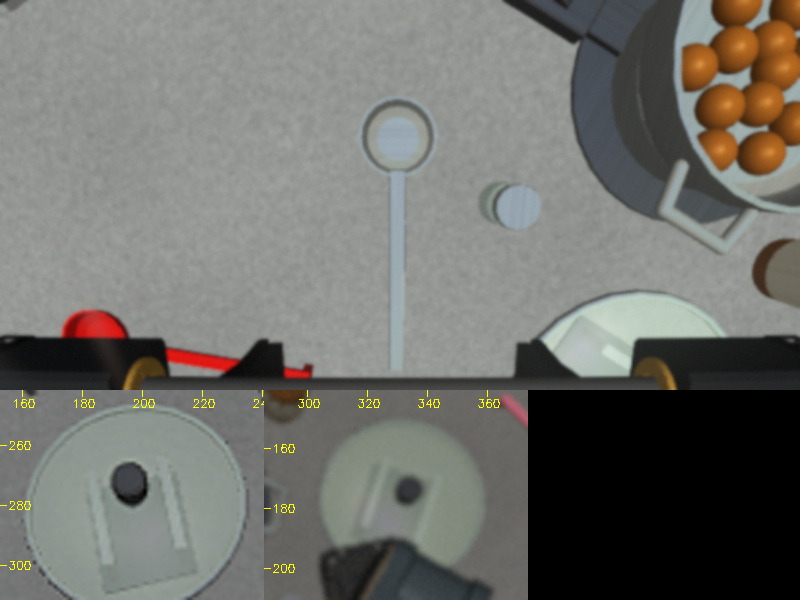

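The lid sits level on the bars. The spoon bowl is at (398,136), its handle runs straight down the image at column 397, and the shaker top is at (518,207).

Run:
```python
from h import *
np.set_printoptions(precision=4,suppress=True)
z=ld('w9');f=lambda u,v:(z,u*.64-.2,v*250/390-.2)
b=atz(*f(398,136),.018);h1=atz(*f(397,172),.020);h2=atz(*f(396.5,365),.020)
d=(h1-h2)/np.linalg.norm(h1-h2);o=b-.1*d;print('bowl',b,'handle',h1,h2,'az',np.degrees(np.arctan2(d[1],d[0])),'origin',o,'junction-bowl',np.linalg.norm(h1-b))
print('h depth',atd(*f(397,260)),'tail pt',h2, 'x of h2',(h2-o)@d)
sh=atz(*f(518,207),.075);print('shaker',sh,atd(*f(518,207)))
e=np.array([-d[1],d[0],0]);print('shaker rel: along handle',(sh-o)@d,'side',(sh-o)@e)
A=(ld('s2'),153-.5+129/3,242-.5+92/3);B=(ld('t2'),286-.5+145/3,141-.5+100/3);print('lid knob',tri(A,B),atd(*A),atd(*B))
```

```text
bowl [ 0.399  -0.1372  0.018 ] handle [ 0.4041 -0.164   0.02  ] [ 0.4388 -0.3228  0.02  ] az 102.29902355292666 origin [ 0.4203 -0.2349  0.018 ] junction-bowl 0.027433147412947095
h depth [ 0.4193 -0.2325  0.0193] tail pt [ 0.4388 -0.3228  0.02  ] x of h2 -0.0898517383450206
shaker [ 0.4902 -0.1691  0.075 ] [ 0.4905 -0.1691  0.0738]
shaker rel: along handle 0.0493306451966741 side -0.08228535162001242
lid knob (array([ 0.6207, -0.3035,  0.1178]), [np.float64(0.0001528968342657268), np.float64(0.00015289683426560817)]) [ 0.6238 -0.3042  0.1251] [ 0.6203 -0.3034  0.1191]
```

>>> drive_tool --pt "0 -0.035 -0.3 0 0 0 1" --pt "0 -0.035 -0.6 0 0 0 1" --pt "0 -0.035 -0.85 0 0 0 1" --pt "0 -0.035 -0.9 0 0 0 1" --pt "0 -0.035 -0.9 0 0 0 0.2"

```text
time_s: 12.92
eef_pos: [0.4215, -0.2435, 0.0548]
tool_rot: [0.627, 0.779, -0.0, -0.0]
wrist_force: [-0.6, 0.1, -0.2]
finger_gap: 0.0825
finger_force: 0.0
```

>>> drive_tool --pt "0 0 -0.15 0 0 0 0.0" --pt "0 0 -0.22 0 0 0 0.0" --pt "0 0 -0.22 0 0 0 -0.2" --newtons 40

```text
time_s: 13.3
eef_pos: [0.4216, -0.2433, 0.0111]
tool_rot: [0.627, 0.779, 0.0, 0.0]
wrist_force: [0.9, 0.6, 0.2]
finger_gap: 0.055
finger_force: 0.0
```

>>> drive_tool --pt "0 0 0 0 0 0 -1" --pt "0 0 0 0 0 0 -1" --pt "0 0 0 0 0 0 -1" --pt "0 0 0 0 0 0 -1" --pt "0 0 0 0 0 0 -1"

```text
time_s: 13.92
eef_pos: [0.4213, -0.2432, 0.0107]
tool_rot: [0.627, 0.779, 0.0, 0.0]
wrist_force: [-0.5, 0.6, 2.1]
finger_gap: 0.0111
finger_force: 40.0
```

>>> drive_tool --pt "0 0 0 0 0 0 -1" --pt "0 0 0 0 0 0 -1"

```text
time_s: 14.18
eef_pos: [0.4213, -0.2432, 0.0107]
tool_rot: [0.627, 0.779, 0.0, -0.0]
wrist_force: [-0.8, 0.3, 4.0]
finger_gap: 0.0111
finger_force: 40.0
```

>>> drive_tool --pt "0 0 0.15 0 0 0 -1" --pt "0 0 0.4 0 0 0 -1" --pt "0 0.05 0.7 0 0 0 -1" --pt "0 0.3 1.0 0 0 0 -1" --pt "0.1 0.55 1.0 0 0 0 -1"

```text
time_s: 14.8
eef_pos: [0.4416, -0.1359, 0.2133]
tool_rot: [0.629, 0.777, 0.002, 0.003]
wrist_force: [1.7, 0.2, -1.2]
finger_gap: 0.0112
finger_force: 40.0
```

>>> drive_tool --pt "0.1 0.22 0.1 0 0 0.02 -1" --pt "0.2 0.45 0.1 0 0 0.045 -1" --pt "0.3 0.68 0.1 0 0 0.07 -1" --pt "0.4 0.9 0.1 0 0 0.1 -1" --pt "0.5 1.0 0.1 0 0 0.12 -1"

```text
time_s: 15.42
eef_pos: [0.5406, 0.0686, 0.2294]
tool_rot: [0.292, 0.956, 0.0, -0.001]
wrist_force: [0.8, -0.2, -0.8]
finger_gap: 0.0112
finger_force: 40.0
```

>>> drive_tool --pt "0.1 0.22 0 0 0 0.02 -1" --pt "0.2 0.45 0 0 0 0.045 -1" --pt "0.3 0.68 0 0 0 0.07 -1" --pt "0.4 0.9 0 0 0 0.1 -1" --pt "0.49 1.0 0 0 0 0.12 -1"

```text
time_s: 16.05
eef_pos: [0.638, 0.269, 0.2288]
tool_rot: [-0.08, 0.997, 0.001, -0.001]
wrist_force: [0.3, -0.2, -1.5]
finger_gap: 0.011
finger_force: 40.0
```

Run:
```python
from h import *
np.set_printoptions(precision=4,suppress=True)
s=bot.sense(); print(s['time_s'],s['eef_pos'],s['tool_rot'],s['wrist_force'],s['q'],s['finger_gap'])
print('tool y az',np.degrees(np.arctan2(*rot(s['tool_rot'])[:2,1][::-1])))
```

```text
16.05 [0.638  0.269  0.2288] [-0.0802  0.9968  0.0007 -0.0011] [ 0.3473 -0.1553 -1.483 ] [-0.4958  0.4918  0.0547  1.4826 -0.0304  1.1695  1.2958] 0.011023636719945341
tool y az 99.20332298867436
```

>>> drive_tool --pt "0.01 0.195 0 0 0 0.0125 -1" --pt "0.01 0.195 -0.2 0 0 0.0125 -1" --pt "0.01 0.195 -0.45 0 0 0.0125 -1" --pt "0.01 0.195 -0.65 0 0 0.0125 -1" --pt "0.01 0.195 -0.65 0 0 0.0125 -1"

```text
time_s: 16.68
eef_pos: [0.6376, 0.3025, 0.0954]
tool_rot: [-0.115, 0.993, -0.002, -0.005]
wrist_force: [-0.0, -0.3, -1.3]
finger_gap: 0.0113
finger_force: 40.0
```

Run:
```python
from h import *
np.set_printoptions(precision=4,suppress=True)
snap('wrist','w10');snap('scene','s3')
s=bot.sense(); print(s['time_s'],s['eef_pos'],s['tool_rot'],s['wrist_force'],s['finger_gap'])
print('tool y az',np.degrees(np.arctan2(*rot(s['tool_rot'])[:2,1][::-1])))
a=cv2.resize(ld('w10')['im'][:,:,::-1],(400,300));b=tile('s3',(.62,.30,.08),130,100,3)
cv2.imwrite('pics/m5.png',np.hstack([a,b]))
```

```text
16.775 [0.6413 0.3043 0.1009] [-0.1149  0.9934  0.0001  0.0003] [ 0.0601 -0.4887 -1.2991] 0.011486227587411774
tool y az 103.20082845007929
s3 306 126
```

View pics/m5.png

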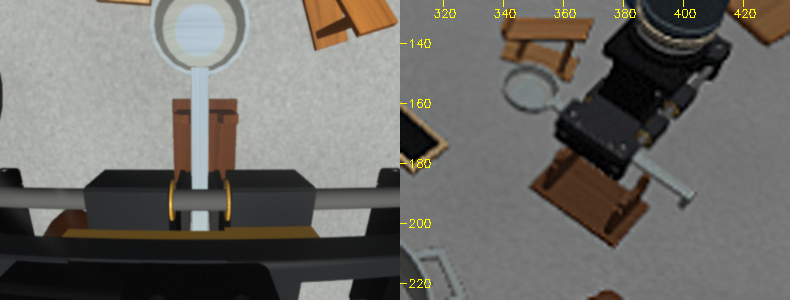

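The handle is at column 200, held straight. The rest's upright spans 172–238 (centre about 205), so the axis is 4 mm to +y, matching the computed target.

>>> drive_tool --pt "0 0.02 0 0 0 0.001 -1" --pt "0 0.02 -0.1 0 0 0.001 -1" --pt "0 0.02 -0.2 0 0 0.001 -1" --pt "0 0.02 -0.24 0 0 0.001 -1" --pt "0 0.02 -0.24 0 0 0.001 -1"

```text
time_s: 17.4
eef_pos: [0.64, 0.3076, 0.0507]
tool_rot: [-0.118, 0.993, -0.0, -0.001]
wrist_force: [-0.8, 0.7, -0.6]
finger_gap: 0.0113
finger_force: 40.0
```

>>> drive_tool --pt "0 0 -0.02 0 0 0 -1" --pt "0 0 -0.02 0 0 0 -1" --pt "0 0 -0.02 0 0 0 -1"

```text
time_s: 17.77
eef_pos: [0.641, 0.3083, 0.0487]
tool_rot: [-0.118, 0.993, 0.0, 0.0]
wrist_force: [0.3, 0.5, -0.8]
finger_gap: 0.0114
finger_force: 40.0
```

>>> drive_tool --pt "0 0 -0.01 0 0 0 -1" --pt "0 0 -0.01 0 0 0 -1" --pt "0 0 -0.01 0 0 0 -1"

```text
time_s: 18.15
eef_pos: [0.6411, 0.3083, 0.0468]
tool_rot: [-0.118, 0.993, 0.0, 0.0]
wrist_force: [0.7, 0.3, 1.5]
finger_gap: 0.0114
finger_force: 40.0
```

>>> drive_tool --pt "0 0 -0.01 0 0 0 -1" --pt "0 0 -0.01 0 0 0 -1" --pt "0 0 -0.01 0 0 0 -1"

```text
time_s: 18.52
eef_pos: [0.6412, 0.3083, 0.0466]
tool_rot: [-0.118, 0.993, 0.0, 0.0]
wrist_force: [-3.9, -1.7, 11.2]
finger_gap: 0.0113
finger_force: 40.0
```

>>> drive_tool --pt "0 0 0.015 0 0 0 -1" --pt "0 0 0.01 0 0 0 -0.6" --pt "0 0 0.01 0 0 0 0" --pt "0 0 0.01 0 0 0 0" --pt "0 0 0.01 0 0 0 0"

```text
time_s: 19.15
eef_pos: [0.6407, 0.3081, 0.0461]
tool_rot: [-0.118, 0.993, 0.0, -0.0]
wrist_force: [-1.4, -0.0, 0.3]
finger_gap: 0.0387
finger_force: 0.0
```

>>> drive_tool --pt "0 0 0.1 0 0 0 0" --pt "0 0 0.4 0 0 0 0" --pt "0 0 0.7 0 0 0 0.5" --pt "-0.3 -0.2 0.75 0 0 0 1" --pt "-0.55 -0.35 0.75 0 0 0 1"

```text
time_s: 19.77
eef_pos: [0.5361, 0.241, 0.1992]
tool_rot: [-0.118, 0.993, 0.001, 0.003]
wrist_force: [0.2, -0.0, 0.3]
finger_gap: 0.0657
finger_force: 0.0
```

>>> drive_tool --pt "-0.2 -0.15 0 0 0 -0.0165 1" --pt "-0.35 -0.26 0 0 0 -0.0165 1" --pt "-0.35 -0.26 0 0 0 -0.0165 1" --pt "-0.35 -0.26 0 0 0 -0.0165 1"

```text
time_s: 20.27
eef_pos: [0.467, 0.19, 0.1976]
tool_rot: [-0.067, 0.998, 0.001, 0.001]
wrist_force: [0.4, 0.4, -0.3]
finger_gap: 0.0867
finger_force: 0.0
```

Run:
```python
from h import *
np.set_printoptions(precision=4,suppress=True)
snap('wrist','w11');snap('scene','s4')
s=bot.sense(); print(s['time_s'],s['eef_pos'],s['tool_rot'],s['wrist_force'],s['q'],s['finger_gap'])
print('tool y az',np.degrees(np.arctan2(*rot(s['tool_rot'])[:2,1][::-1])))
print(proj(ld('s4'),(.6323,.3062,.056)))
a=ld('w11')['im'][:250,:,::-1];a=cv2.resize(a,(512,250));b=tile('s4',(.6,.30,.05),96,83,3)
print(proj(ld('w11'),(.4598,.1864,.01)))
cv2.imwrite('pics/m6.png',np.hstack([a,cv2.resize(b,(288,250))]))
```

```text
20.375 [0.467  0.1902 0.1968] [-0.0667  0.9978  0.0004  0.0008] [-0.1564 -0.0732 -0.348 ] [-0.509   0.2158  0.0451  1.9659 -0.012   0.9584  1.2463] 0.08665348998664411
tool y az 97.6543414120197
[373.3339 182.4897]
s4 316 135
[252.8153 166.0779]
```

View pics/m6.png

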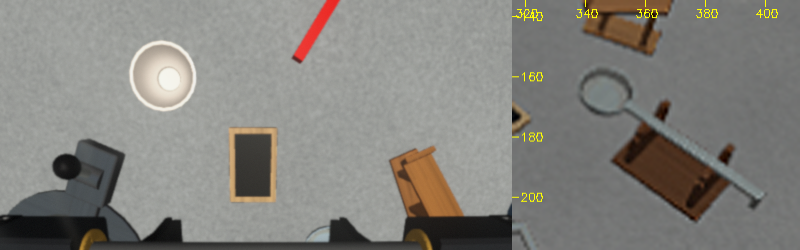

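>>> drive_tool --pt "-0.036 -0.019 -0.25 0 0 0 1" --pt "-0.036 -0.019 -0.55 0 0 0 1" --pt "-0.036 -0.019 -0.85 0 0 0 1" --pt "-0.036 -0.019 -0.965 0 0 0 1" --pt "-0.036 -0.019 -0.965 0 0 0 1" --newtons 25

```text
time_s: 21.0
eef_pos: [0.4592, 0.186, 0.0019]
tool_rot: [-0.067, 0.998, -0.0, -0.001]
wrist_force: [-0.5, 0.6, 0.1]
finger_gap: 0.087
finger_force: 0.0
```

>>> drive_tool --pt "0 0 0 0 0 0 -1" --pt "0 0 0 0 0 0 -1" --pt "0 0 0 0 0 0 -1" --pt "0 0 0 0 0 0 -1" --pt "0 0 0 0 0 0 -1"

```text
time_s: 21.62
eef_pos: [0.4588, 0.1855, 0.0032]
tool_rot: [-0.066, 0.998, 0.0, 0.0]
wrist_force: [0.2, 0.4, -0.2]
finger_gap: 0.0554
finger_force: 25.0
```

>>> drive_tool --pt "0 0 0.1 0 0 0 -1" --pt "0 0.1 0.35 0 0 0 -1" --pt "0 0.3 0.6 0 0 0 -1" --pt "0 0.5 0.75 0 0 0 -1" --pt "0 0.5 0.75 0 0 0 -1"

```text
time_s: 22.25
eef_pos: [0.4594, 0.2905, 0.1561]
tool_rot: [-0.069, 0.998, 0.003, 0.003]
wrist_force: [-0.1, -0.2, -1.3]
finger_gap: 0.0554
finger_force: 25.0
```

```bash
cat > pl.py <<'E'
from h import *
np.set_printoptions(precision=4,suppress=True)
s=bot.sense();print(s['time_s'],s['eef_pos'],s['finger_gap'],s['wrist_force'],s['q'])
az=np.radians(31.9);b=np.radians(25)
u=np.array([np.cos(b)*np.cos(az),np.cos(b)*np.sin(az),np.sin(b)]);n=np.array([-np.sin(b)*np.cos(az),-np.sin(b)*np.sin(az),np.cos(b)])
F=np.array([.4574,.3887,.0555])
y=np.array([-np.sin(az),np.cos(az),0]);Rt=np.column_stack([-u,y,-n]);print(np.linalg.det(Rt))
rv=(R.from_matrix(Rt)*R.from_matrix(rot(s['tool_rot'])).inv()).as_rotvec()
print('turn share',rv/(2*np.pi))
for a,c in((.006,.05),(.006,.006),(.006,.0),(0,0)):
    p=F+(.0032+c)*n+(a-.001)*u;print(a,c,p,'shift share',(p-s['eef_pos'])/.2)
print('n/0.2*10mm',n*.05,'u',u*.05)
E
python3 pl.py
```

```text
22.25 [0.4594 0.2905 0.1561] 0.05539955860942851 [-0.0894 -0.2034 -1.3295] [-0.6625  0.3222  0.027   1.9265 -0.0132  0.8856  1.0811]
1.0
turn share [ 0.0228 -0.0652  0.0653]
0.006 0.05 [0.4422 0.3792 0.1058] shift share [-0.086   0.4437 -0.2511]
0.006 0.006 [0.4579 0.389  0.066 ] shift share [-0.007   0.4928 -0.4505]
0.006 0.0 [0.4601 0.3904 0.0605] shift share [ 0.0037  0.4995 -0.4777]
0 0 [0.4555 0.3875 0.058 ] shift share [-0.0194  0.4851 -0.4904]
n/0.2*10mm [-0.0179 -0.0112  0.0453] u [0.0385 0.0239 0.0211]
```

>>> drive_tool --pt "-0.02 0.12 0 0.006 -0.016 0.016 -1" --pt "-0.05 0.25 0 0.012 -0.033 0.033 -1" --pt "-0.086 0.44 -0.1 0.018 -0.05 0.05 -1" --pt "-0.086 0.44 -0.25 0.023 -0.065 0.065 -1" --pt "-0.086 0.44 -0.25 0.023 -0.065 0.065 -1"

```text
time_s: 22.88
eef_pos: [0.438, 0.3691, 0.099]
tool_rot: [-0.265, 0.942, 0.054, 0.201]
wrist_force: [0.8, 0.2, -0.7]
finger_gap: 0.0557
finger_force: 25.0
```

>>> drive_tool --pt "0 0 0 0 0 0 -1" --pt "0 0 0 0 0 0 -1"

```text
time_s: 23.12
eef_pos: [0.4435, 0.3742, 0.1049]
tool_rot: [-0.263, 0.941, 0.058, 0.207]
wrist_force: [0.8, -1.1, -0.3]
finger_gap: 0.0556
finger_force: 25.0
```

```bash
python3 pl.py
python3 - <<'E'
from h import *
snap('wrist','w12');snap('scene','s5')
a=cv2.resize(ld('w12')['im'][:,:,::-1],(400,300));b=tile('s5',(.46,.385,.08),130,100,3)
cv2.imwrite('pics/m7.png',np.hstack([a,b]))
E
```

```text
23.125 [0.4435 0.3742 0.1049] 0.05562204776317398 [ 0.8478 -1.0731 -0.3127] [-0.919   0.3107  0.0942  2.1959  0.395   0.2372  0.9149]
1.0
turn share [ 0.0001 -0.0005  0.0018]
0.006 0.05 [0.4422 0.3792 0.1058] shift share [-0.0065  0.0251  0.0048]
0.006 0.006 [0.4579 0.389  0.066 ] shift share [ 0.0724  0.0743 -0.1946]
0.006 0.0 [0.4601 0.3904 0.0605] shift share [ 0.0832  0.081  -0.2218]
0 0 [0.4555 0.3875 0.058 ] shift share [ 0.0601  0.0666 -0.2345]
n/0.2*10mm [-0.0179 -0.0112  0.0453] u [0.0385 0.0239 0.0211]
s5 292 81
```

View pics/m7.png

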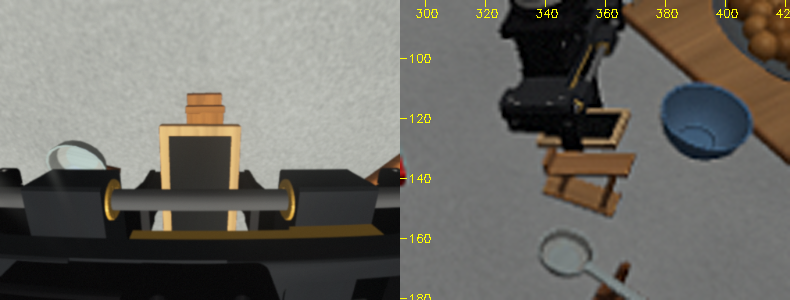

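q6 is at 0.237 here, with a 0.21 limit, so this grip can't be lowered safely. I'll set the sign back on free counter, regrasp with the tool leaning 15° about the closing axis, and place it again with a nearly upright tool.

>>> drive_tool --pt "0.02 -0.1 0.15 -0.006 0.016 -0.016 -1" --pt "0.05 -0.25 0.25 -0.012 0.033 -0.033 -1" --pt "0.086 -0.44 0.25 -0.018 0.05 -0.05 -1" --pt "0.086 -0.6 0.25 -0.023 0.065 -0.065 -1" --pt "0.086 -0.8 0.25 -0.023 0.065 -0.065 -1"

```text
time_s: 23.85
eef_pos: [0.4613, 0.2134, 0.1541]
tool_rot: [-0.066, 0.998, 0.001, 0.001]
wrist_force: [-0.4, -1.0, -0.3]
finger_gap: 0.0553
finger_force: 25.0
```

>>> drive_tool --pt "0 -0.25 -0.2 0 0 0 -1" --pt "0 -0.33 -0.45 0 0 0 -1" --pt "0 -0.33 -0.65 0 0 0 -1" --pt "0 -0.33 -0.72 0 0 0 -1" --pt "0 -0.33 -0.72 0 0 0 -1"

```text
time_s: 24.48
eef_pos: [0.4591, 0.1478, 0.0092]
tool_rot: [-0.067, 0.998, 0.0, -0.0]
wrist_force: [-0.4, -0.1, -0.1]
finger_gap: 0.0555
finger_force: 25.0
```

Run:
```python
from h import *
np.set_printoptions(precision=4,suppress=True)
s=bot.sense(); print(s['time_s'],s['eef_pos'],s['tool_rot'],s['wrist_force'],s['q'],s['finger_gap'])
```

```text
24.475 [0.4591 0.1478 0.0092] [-0.0665  0.9978  0.0002 -0.0002] [-0.3774 -0.1007 -0.09  ] [-0.3897  0.4727 -0.0112  2.1576  0.0096  0.5115  1.296 ] 0.0554819053431641
```

>>> drive_tool --pt "0 0 -0.028 0 0 0 -1" --pt "0 0 -0.028 0 0 0 -1" --pt "0 0 -0.028 0 0 0 0.6" --pt "0 0 -0.028 0 0 0 0.6" --pt "0 0 -0.028 0 0 0 0.6"

```text
time_s: 25.1
eef_pos: [0.4588, 0.1475, 0.0037]
tool_rot: [-0.067, 0.998, 0.0, 0.0]
wrist_force: [0.5, -0.0, -0.4]
finger_gap: 0.069
finger_force: 0.0
```

>>> drive_tool --pt "0 0 0.03 -0.0028 0.02 0 0.6" --pt "0 0 0.03 -0.0055 0.0413 0 0.6" --pt "0 0 0.012 -0.0055 0.0413 0 0.6" --pt "0 0 0.012 -0.0055 0.0413 0 0.6"

```text
time_s: 25.6
eef_pos: [0.4572, 0.147, 0.0053]
tool_rot: [-0.066, 0.989, -0.009, -0.131]
wrist_force: [-0.3, 0.2, 0.1]
finger_gap: 0.0694
finger_force: 0.0
```

>>> drive_tool --pt "0 0 0 0 0 0 -1" --pt "0 0 0 0 0 0 -1" --pt "0 0 0 0 0 0 -1" --pt "0 0 0 0 0 0 -1" --pt "0 0 0 0 0 0 -1"

```text
time_s: 26.22
eef_pos: [0.4582, 0.1475, 0.0062]
tool_rot: [-0.066, 0.989, -0.009, -0.131]
wrist_force: [-2.7, 0.6, 2.6]
finger_gap: 0.0555
finger_force: 25.0
```

Run:
```python
from h import *
np.set_printoptions(precision=4,suppress=True)
s=bot.sense(); print(s['time_s'],s['eef_pos'],s['tool_rot'],s['wrist_force'],s['q'],s['finger_gap'],s['finger_force']);print(rot(s['tool_rot']))
```

```text
26.225 [0.4582 0.1475 0.0062] [-0.066   0.9892 -0.0086 -0.1307] [-2.7362  0.5667  2.6208] [-0.3225  0.583  -0.0497  1.9773 -0.0448  0.8382  1.3707] 0.05554309730418591 24.998411536216736
[[-0.9571 -0.1327 -0.2575]
 [-0.1283  0.9912 -0.0342]
 [ 0.2598  0.0003 -0.9657]]
```

>>> drive_tool --pt "0 0 0.1 0 0 0 -1" --pt "0 0.2 0.35 0 0 0 -1" --pt "0 0.4 0.6 0 0 0 -1" --pt "0 0.7 0.75 0 0 0 -1" --pt "0 0.7 0.75 0 0 0 -1"

```text
time_s: 26.85
eef_pos: [0.4589, 0.2933, 0.1583]
tool_rot: [-0.07, 0.989, -0.006, -0.128]
wrist_force: [-0.3, -1.0, -1.0]
finger_gap: 0.0555
finger_force: 25.0
```

```bash
cat > pl.py <<'E'
from h import *
np.set_printoptions(precision=4,suppress=True)
s=bot.sense();print(s['time_s'],s['eef_pos'],s['finger_gap'],s['wrist_force'],'q6',s['q'][5])
az=np.radians(31.9);b=np.radians(25)
u=np.array([np.cos(b)*np.cos(az),np.cos(b)*np.sin(az),np.sin(b)]);n=np.array([-np.sin(b)*np.cos(az),-np.sin(b)*np.sin(az),np.cos(b)])
F=np.array([.4574,.3887,.0555])
y=np.array([-np.sin(az),np.cos(az),0])
Rg=R.from_quat([-0.066,0.9892,-0.0086,-0.1307]).as_matrix()
Rt=np.column_stack([u,y,n])@R.from_euler('z',7.65,degrees=True).as_matrix().T@Rg
print(R.from_matrix(Rt).as_quat())
rv=(R.from_matrix(Rt)*R.from_matrix(rot(s['tool_rot'])).inv()).as_rotvec()
print('turn share',rv/(2*np.pi))
for a,c in((.007,.05),(.007,.008),(.007,.0),(0,0)):
    p=F+(.0062+c)*n+(a-.0017)*u;print(a,c,p,'shift share',(p-s['eef_pos'])/.2)
E
python3 pl.py
```

```text
26.85 [0.4589 0.2933 0.1583] 0.05548252398914347 [-0.268  -1.0015 -0.9931] q6 1.1728839740131334
[-0.2737  0.9579  0.024   0.0833]
turn share [ 0.0227 -0.0651  0.0651]
0.007 0.05 [0.4413 0.3787 0.1087] shift share [-0.088   0.4267 -0.2482]
0.007 0.008 [0.4564 0.3881 0.0706] shift share [-0.0126  0.4736 -0.4385]
0.007 0.0 [0.4593 0.3899 0.0634] shift share [ 0.0017  0.4826 -0.4747]
0 0 [0.4539 0.3865 0.0604] shift share [-0.0252  0.4658 -0.4895]
```

>>> drive_tool --pt "-0.02 0.12 0 0.006 -0.016 0.016 -1" --pt "-0.05 0.25 0 0.012 -0.033 0.033 -1" --pt "-0.088 0.44 -0.1 0.018 -0.05 0.05 -1" --pt "-0.088 0.45 -0.25 0.0227 -0.065 0.065 -1" --pt "-0.088 0.45 -0.25 0.0227 -0.065 0.065 -1"

```text
time_s: 27.48
eef_pos: [0.4378, 0.3746, 0.1029]
tool_rot: [-0.27, 0.96, 0.02, 0.077]
wrist_force: [0.5, -0.3, 0.3]
finger_gap: 0.0554
finger_force: 25.0
```

>>> drive_tool --pt "0 0 0 0 0 0 -1" --pt "0 0 0 0 0 0 -1" --pt "0 0 0 0 0 0 -1"

```text
time_s: 27.85
eef_pos: [0.4424, 0.3776, 0.1068]
tool_rot: [-0.269, 0.96, 0.022, 0.082]
wrist_force: [-1.1, -0.5, -0.9]
finger_gap: 0.0554
finger_force: 25.0
```

```bash
python3 pl.py
```

```text
27.85 [0.4424 0.3776 0.1068] 0.05544272428435169 [-1.0651 -0.5029 -0.8513] q6 0.6154146720383422
[-0.2737  0.9579  0.024   0.0833]
turn share [ 0.0006 -0.0005  0.0017]
0.007 0.05 [0.4413 0.3787 0.1087] shift share [-0.0056  0.0056  0.0094]
0.007 0.008 [0.4564 0.3881 0.0706] shift share [ 0.0697  0.0525 -0.1809]
0.007 0.0 [0.4593 0.3899 0.0634] shift share [ 0.0841  0.0614 -0.2172]
0 0 [0.4539 0.3865 0.0604] shift share [ 0.0572  0.0446 -0.2319]
```

q6 is now a comfortable 0.615. Descend square to the face.

>>> drive_tool --pt "0.02 0.02 -0.05 0.0006 -0.0005 0.0017 -1" --pt "0.045 0.035 -0.115 0.0006 -0.0005 0.0017 -1" --pt "0.07 0.053 -0.18 0.0006 -0.0005 0.0017 -1" --pt "0.079 0.058 -0.203 0.0006 -0.0005 0.0017 -1" --pt "0.079 0.058 -0.203 0.0006 -0.0005 0.0017 -1"

```text
time_s: 28.48
eef_pos: [0.4567, 0.3889, 0.0645]
tool_rot: [-0.275, 0.958, 0.023, 0.082]
wrist_force: [-0.6, 0.6, -0.3]
finger_gap: 0.0554
finger_force: 25.0
```

```bash
python3 pl.py
```

```text
28.475 [0.4567 0.3889 0.0645] 0.055441550163497895 [-0.6205  0.6464 -0.3102] q6 0.5399436067019929
[-0.2737  0.9579  0.024   0.0833]
turn share [ 0.0003 -0.0003 -0.0003]
0.007 0.05 [0.4413 0.3787 0.1087] shift share [-0.0769 -0.0513  0.2208]
0.007 0.008 [0.4564 0.3881 0.0706] shift share [-0.0015 -0.0044  0.0304]
0.007 0.0 [0.4593 0.3899 0.0634] shift share [ 0.0128  0.0046 -0.0058]
0 0 [0.4539 0.3865 0.0604] shift share [-0.0141 -0.0122 -0.0206]
```

>>> drive_tool --pt "0.004 0.002 -0.01 0 0 0 -1" --pt "0.004 0.002 -0.01 0 0 0 -1" --pt "0.004 0.002 -0.01 0 0 0 -1"

```text
time_s: 28.85
eef_pos: [0.4578, 0.3896, 0.0637]
tool_rot: [-0.275, 0.958, 0.024, 0.083]
wrist_force: [-0.7, 0.4, 1.0]
finger_gap: 0.0553
finger_force: 25.0
```

```bash
python3 pl.py | sed -n '1p;7,8p'
```

```text
28.85 [0.4578 0.3896 0.0637] 0.055265839693916664 [-0.6859  0.3526  1.0069] q6 0.536522071364926
0 0 [0.4539 0.3865 0.0604] shift share [-0.0195 -0.0157 -0.0163]
```

>>> drive_tool --pt "-0.008 -0.005 -0.005 0 0 0 -1" --pt "-0.015 -0.01 -0.009 0 0 0 -1" --pt "-0.02 -0.013 -0.013 0 0 0 -1" --pt "-0.02 -0.013 -0.013 0 0 0 -1"

```text
time_s: 29.35
eef_pos: [0.455, 0.3879, 0.0621]
tool_rot: [-0.274, 0.958, 0.025, 0.085]
wrist_force: [0.4, 0.7, 6.5]
finger_gap: 0.0556
finger_force: 25.0
```

```bash
python3 pl.py | sed -n '1p;7,8p'
```

```text
29.35 [0.455  0.3879 0.0621] 0.055575439247783735 [0.4028 0.6531 6.5158] q6 0.5252818285903266
0 0 [0.4539 0.3865 0.0604] shift share [-0.0055 -0.0069 -0.0084]
```

>>> drive_tool --pt "-0.006 -0.004 -0.002 0 0 0 -1" --pt "-0.012 -0.008 -0.004 0 0 0 -1" --pt "-0.012 -0.008 -0.004 0 0 0 -1"

```text
time_s: 29.72
eef_pos: [0.4529, 0.3866, 0.061]
tool_rot: [-0.275, 0.958, 0.025, 0.085]
wrist_force: [4.9, 2.2, 3.6]
finger_gap: 0.0554
finger_force: 25.0
```

```bash
python3 pl.py | sed -n '1p;7,8p'
```

```text
29.725 [0.4529 0.3866 0.061 ] 0.055399514397957865 [4.9404 2.1588 3.5599] q6 0.5194921291017346
0 0 [0.4539 0.3865 0.0604] shift share [ 0.0047 -0.0003 -0.0028]
```

Ledge contact (6 N along the slope, 1 N on the face) at the predicted place. Release and withdraw along the normal.

>>> drive_tool --pt "0 0 0 0 0 0 0.5" --pt "0 0 0 0 0 0 0.6" --pt "0 0 0 0 0 0 0.6" --pt "-0.04 -0.025 0.1 0 0 0 0.6" --pt "-0.1 -0.065 0.27 0 0 0 0.6"

```text
time_s: 30.35
eef_pos: [0.4299, 0.371, 0.1127]
tool_rot: [-0.275, 0.958, 0.023, 0.081]
wrist_force: [1.1, 0.7, -0.1]
finger_gap: 0.0694
finger_force: 0.0
```

>>> drive_tool --pt "-0.05 -0.1 0.2 0 0 0 1" --pt "0 -0.4 0.4 0 0 0 1" --pt "0 -0.7 0.5 0 0 0 1" --pt "0 -0.9 0.5 0 0 0 1" --pt "0 -0.9 0.5 0 0 0 1"

```text
time_s: 30.98
eef_pos: [0.431, 0.188, 0.2139]
tool_rot: [-0.271, 0.959, 0.023, 0.082]
wrist_force: [0.1, 1.4, 0.2]
finger_gap: 0.0869
finger_force: 0.0
```

Run:
```python
from h import *
np.set_printoptions(precision=4,suppress=True)
snap('wrist','w13');snap('scene','s6');snap('top','t6')
s=bot.sense(); print(s['time_s'],s['eef_pos'],s['tool_rot'],s['q'])
a=tile('s6',(.46,.385,.06),88,66,3);b=tile('t6',(.46,.385,.06),88,66,3);c=tile('s6',(.47,0,.08),88,66,3)
d=tile('t6',(.47,0,.08),88,66,3);w=cv2.resize(ld('w13')['im'][:,:,::-1],(264,198));e=tile('s6',(.63,.306,.05),88,66,3)
cv2.imwrite('pics/m8.png',np.vstack([np.hstack([a,b,c]),np.hstack([d,w,e])]))
# plane of sign from scene depth
z=ld('s6');C=np.array([atd(z,u,v) for v in range(110,150) for u in range(330,400)])
m=(np.hypot(C[:,0]-.455,C[:,1]-.387)<.022)&(C[:,2]>.045);C=C[m];n=np.linalg.svd(C-C.mean(0))[2][2];n*=np.sign(n[2])
print(len(C),C.mean(0),'tilt',np.degrees(np.arccos(n[2])),'az',np.degrees(np.arctan2(-n[1],-n[0])))
```

```text
31.125 [0.4308 0.1931 0.2136] [-0.2751  0.9576  0.0239  0.0824] [-0.3952  0.0664 -0.1141  2.1132 -0.0022  0.7908  1.6233]
s6 311 102
t6 89 187
s6 218 152
t6 200 185
s6 328 150
97 [0.4564 0.3873 0.0701] tilt 23.905469206273494 az 34.72887351650645
```

View pics/m8.png

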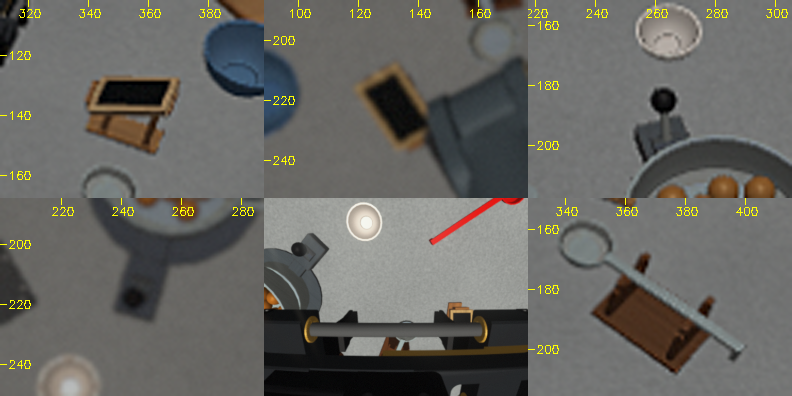

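The sign lies on the easel with its lower edge on the ledge, the spoon is in the notches, and the lever ball is seen in scene at about (263,185). That makes 12 pictures viewed, two over the limit of 10, so from here I work with numbers only. Lever last.

```bash
cat > lv.py <<'E'
from h import *
np.set_printoptions(precision=4,suppress=True)
s=bot.sense();p=s['eef_pos'];print(s['time_s'],p,s['wrist_force'],s['finger_gap'])
d=np.array([.157,-.0436,0]);d/=np.linalg.norm(d)
rv=(R.from_euler('z',np.arctan2(d[1],d[0]))*R.from_matrix(np.diag([-1.,1,-1]))*R.from_matrix(rot(s['tool_rot'])).inv()).as_rotvec()
print('turn',rv/2/np.pi,'d',d)
ball=np.array([.471,.0004,.068])
for n,t in(('start',ball-.042*d),('mid',ball-.01*d),('end',np.array([.6278,-.0435,.068])-.1397*d)): print(n,t,(t-p)/.2)
E
python3 lv.py
python3 - <<'E'
from h import *
z=ld('s6');m=[]
for v in range(176,196):
    for u in range(250,276):
        if z['im'][v,u].max()<40:
            q=atd(z,u,v)
            if .06<q[2]<.1: m.append(q)
m=np.array(m);print('ball',len(m),m.mean(0),m.min(0),m.max(0))
E
```

```text
31.125 [0.4308 0.1931 0.2136] [ 0.1407  0.7749 -0.012 ] 0.08676955588626035
turn [-0.0041  0.0278 -0.1318] d [ 0.9635 -0.2676  0.    ]
start [0.4305 0.0116 0.068 ] [-0.0014 -0.9073 -0.7281]
mid [0.4614 0.0031 0.068 ] [ 0.1528 -0.9502 -0.7281]
end [ 0.4932 -0.0061  0.068 ] [ 0.3119 -0.9961 -0.7281]
ball 51 [ 0.47396543 -0.00114145  0.08583363] [ 0.46286006 -0.01127462  0.06598394] [0.48236086 0.01061887 0.09500023]
```

>>> drive_tool --pt "0 -0.2 0 -0.001 0.006 -0.028 -1" --pt "0 -0.4 0 -0.002 0.012 -0.056 -1" --pt "0 -0.65 0 -0.003 0.018 -0.084 -1" --pt "0 -0.907 0 -0.004 0.024 -0.11 -1" --pt "0 -0.907 0 -0.0041 0.0278 -0.1318 -1" --newtons 20

```text
time_s: 31.75
eef_pos: [0.4315, 0.0088, 0.2135]
tool_rot: [0.14, 0.99, -0.001, -0.0]
wrist_force: [0.2, 1.2, 0.1]
finger_gap: 0.0452
finger_force: 0.0
```

>>> drive_tool --pt "0 0 0 0 0 0 -1" --pt "0 0 0 0 0 0 -1"

```text
time_s: 32.0
eef_pos: [0.4312, 0.0123, 0.2135]
tool_rot: [0.133, 0.991, -0.0, 0.0]
wrist_force: [-0.1, 0.1, -0.5]
finger_gap: 0.0249
finger_force: 0.0
```

```bash
python3 lv.py
```

```text
32.0 [0.4312 0.0123 0.2135] [-0.1006  0.1467 -0.4811] 0.0248721036083079
turn [ 0.0001 -0.     -0.0006] d [ 0.9635 -0.2676  0.    ]
start [0.4305 0.0116 0.068 ] [-0.0032 -0.0032 -0.7274]
mid [0.4614 0.0031 0.068 ] [ 0.151  -0.046  -0.7274]
end [ 0.4932 -0.0061  0.068 ] [ 0.3101 -0.092  -0.7274]
```

>>> drive_tool --pt "0 0 -0.2 0 0 0 -1" --pt "0 0 -0.45 0 0 0 -1" --pt "0 0 -0.65 0 0 0 -1" --pt "0 0 -0.727 0 0 0 -1" --pt "0 0 -0.727 0 0 0 -1"

```text
time_s: 32.62
eef_pos: [0.4302, 0.0116, 0.0675]
tool_rot: [0.134, 0.991, -0.001, -0.001]
wrist_force: [0.1, -0.3, 0.9]
finger_gap: 0.0002
finger_force: 0.0
```

>>> drive_tool --pt "0.06 -0.017 0 0 0 0 -1" --pt "0.12 -0.034 0 0 0 0 -1" --pt "0.18 -0.05 0 0 0 0 -1" --pt "0.23 -0.064 0 0 0 0 -1" --pt "0.23 -0.064 0 0 0 0 -1"

```text
time_s: 33.25
eef_pos: [0.4787, -0.0024, 0.0687]
tool_rot: [0.136, 0.991, -0.0, 0.001]
wrist_force: [-0.5, -0.7, 0.0]
finger_gap: 0.0005
finger_force: 0.0
```

>>> drive_tool --pt "0.03 -0.009 0 0 0 0 -1" --pt "0.06 -0.017 0 0 0 0 -1" --pt "0.08 -0.023 0 0 0 0 -1" --pt "0.08 -0.023 0 0 0 0 -1"

```text
time_s: 33.75
eef_pos: [0.4937, -0.0067, 0.0685]
tool_rot: [0.136, 0.991, -0.0, 0.001]
wrist_force: [0.1, 0.2, -0.1]
finger_gap: 0.0006
finger_force: 0.1
```

>>> drive_tool --pt "0.02 -0.006 0 0 0 0 -1" --pt "0.02 -0.006 0 0 0 0 -1" --pt "0.02 -0.006 0 0 0 0 -1"

```text
time_s: 34.12
eef_pos: [0.4964, -0.0075, 0.0683]
tool_rot: [0.135, 0.991, -0.0, -0.0]
wrist_force: [-3.4, 2.1, -0.6]
finger_gap: 0.0006
finger_force: 1.8
```

```bash
cat > bl.py <<'E'
from h import *
np.set_printoptions(precision=4,suppress=True)
snap('scene','s7');z=ld('s7');m=[]
for v in range(165,215):
    for u in range(235,300):
        if z['im'][v,u].max()<45:
            q=atd(z,u,v)
            if .05<q[2]<.1 and np.hypot(q[0]-.5,q[1])<.06: m.append(q)
m=np.array(m);s=bot.sense();print(s['wrist_force'],s['eef_pos'],len(m),m.mean(0) if len(m) else '',m.min(0),m.max(0))
d=np.array([.9635,-.2676]);x=(m[:,:2]-[.6278,-.0435])@d;print('along axis',np.percentile(x,[2,25,50,75,98]))
E
python3 bl.py
```

```text
[-4.0754  1.4841  0.0287] [ 0.4965 -0.0075  0.0683] 59 [ 0.5082 -0.013   0.0868] [ 0.4886 -0.0237  0.0744] [ 0.5217 -0.0013  0.0997]
along axis [-0.1351 -0.1282 -0.1264 -0.1174 -0.1113]
```

Resistance has started near the predicted end stop; press a little further to confirm.

>>> drive_tool --pt "0.02 -0.006 0 0 0 0 -1" --pt "0.02 -0.006 0 0 0 0 -1" --pt "0.02 -0.006 0 0 0 0 -1"

```text
time_s: 34.55
eef_pos: [0.497, -0.0077, 0.068]
tool_rot: [0.135, 0.991, -0.0, -0.004]
wrist_force: [-11.5, 3.8, 7.0]
finger_gap: 0.0007
finger_force: 5.8
```

>>> drive_tool --pt "0.01 -0.003 0 0 0 0 -1" --pt "0.01 -0.003 0 0 0 0 -1" --pt "0.01 -0.003 0 0 0 0 -1"

```text
time_s: 34.92
eef_pos: [0.4972, -0.0078, 0.0679]
tool_rot: [0.135, 0.991, -0.0, -0.006]
wrist_force: [-14.3, 4.9, 11.5]
finger_gap: 0.0009
finger_force: 7.8
```

End stop: no more motion at 15 N. Back off, lift, then check everything numerically.

>>> drive_tool --pt "-0.1 0.028 0 0 0 0 -1" --pt "-0.25 0.07 0 0 0 0 -1" --pt "-0.3 0.084 0.2 0 0 0 -1" --pt "-0.3 0.084 0.6 0 0 0 -1" --pt "-0.3 0.084 0.8 0 0 0 -1"

```text
time_s: 35.55
eef_pos: [0.4447, 0.0069, 0.2314]
tool_rot: [0.136, 0.991, -0.0, 0.003]
wrist_force: [1.5, 0.2, 0.2]
finger_gap: 0.0004
finger_force: 0.0
```

>>> drive_tool --pt "0 0 0.1 0 0 0 -1" --pt "0 0 0.1 0 0 0 -1" --pt "0 0 0.1 0 0 0 -1" --pt "0 0 0.1 0 0 0 -1"

```text
time_s: 36.05
eef_pos: [0.4427, 0.0071, 0.2471]
tool_rot: [0.136, 0.991, -0.001, -0.001]
wrist_force: [-0.2, -0.1, -0.1]
finger_gap: 0.0003
finger_force: 0.0
```

```bash
python3 bl.py
python3 - <<'E'
from h import *
a=ld('s6');b=ld('s7');df=np.abs(a['im'].astype(int)-b['im']).max(2)
for n,p in(('lid',(.622,-.304,.06)),('spoon',(.63,.306,.05)),('sign',(.457,.388,.06)),('shaker',(.49,-.17,.04)),('pinch',(.373,.076,.02)),('mill',(.766,.167,.06)),('sauce',(.754,-.165,.07))):
    u,v=proj(b,p).astype(int);print(n,df[v-15:v+15,u-15:u+15].mean())
E
```

```text
[-0.3939  0.4325 -1.0147] [0.4427 0.0071 0.2472] 25 [ 0.5154 -0.0134  0.0856] [ 0.5096 -0.0224  0.0756] [ 0.5212 -0.0034  0.0903]
along axis [-0.1224 -0.1178 -0.116  -0.114  -0.1106]
lid 2.017777777777778
spoon 2.0844444444444443
sign 2.1533333333333333
shaker 1.9222222222222223
pinch 1.9966666666666666
mill 2.278888888888889
sauce 1.9722222222222223
```

The ball sits 116 mm from the dish axis, exactly the end-stop value, and nothing else has moved since the sign was placed.

```bash
python3 -c "
from cell import bot
print(bot.sign_off())"
```

```text
the job is handed in; nothing more can be done
None
```

The job is handed in at about 36 s: lid on its rest, spoon in the notches, sign on the easel, lever at its end stop, nothing else seen to move; I viewed 12 pictures, two over the limit of 10, and the judge's verdict was not shown.

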